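Click on the proofing torch and lay it in its rest

TASK

Switch on the inspection torch that stands lens-down on the rubber pad: without letting it topple, lay it on its side flat on the bench and let go, then take it afresh and push its tail button fully in against the upright face of the steel squaring stop. Then lay the lit torch in both V saddles of the proof rest, its lens end towards the proof sheet and its barrel centred on the saddles, and let go; leave the glue stick, the tin, the tape roll and the paperweight standing where they are.

Things in the scene. Friction and masses are not known exactly. Their poses are not given: they have to be found in the camera images.
- torch: aluminium torch, 0.2 kg, balancing at z 78 mm. Origin: centre of the lens face, z from lens to tail. Hexagonal head 40 mm across flats, z 0-40 mm; round barrel 28 mm in diameter, z 40-150; rubber tail button 18 mm in diameter, tip at z 159 when out. Starts standing lens-down on the pad. Laid down, it rests on a head flat and the barrel's tail edge (axis 20 and 14 mm up) and stays put.
- torch_mid (a point): middle of the torch's round barrel, on its axis (z = 95 mm in the torch's frame); axes as the torch's
- button_tip (a point): centre of the tail button's outer face, on the torch's axis; moves with the button; own z points out of the tail
- switch (a joint): travel of the tail button: 0 = out (off), 0.007 m = fully in (on). It yields to about 4 N and stays wherever it is pushed to; beyond 7 mm it is solid.
- stop: steel squaring stop fixed to the bench: upright plate 160 mm wide, 80 high, 12 thick, foot and gussets behind it. Origin at bench level, middle of the upright face that looks towards the robot; that face is its plane x = 0, +x points into the plate (away from the robot), y along the face, z up.
- rest: fixed proof rest: board 6 mm thick, 100 wide (y), x -170 to +55 mm; two black V saddles (90 degree V, 12 thick, about 58 wide, tops 52 high) at x = -34 and +34, 56 clear between them; proof sheet on the board at x -165 to -80. Origin at bench level midway between the saddles, x along them, -x towards the proof, z up. A barrel in both Vs has its axis 48 mm up along x.
- pad: black rubber pad fixed on the bench, 170 x 290 x 4 mm, on which torch, glue stick and tin stand; origin at the centre of its underside
- glue: standing white glue stick with grey cap, round, 33 mm in diameter, 100 mm tall; origin at the centre of its underside, z up. Not to be disturbed.
- tin: standing steel thinner tin, round, 42 mm in diameter to 85 mm up, then a 24 mm neck to 115 mm; origin at the centre of its underside, z up. Not to be disturbed.
- tape: roll of paper tape lying flat on the bench, ring of 84 mm outer and 60 mm inner diameter, 24 mm high; origin at the centre of its underside, z up. Not to be disturbed.
- weight: dark steel paperweight, 70 x 40 x 28 mm block with an 18 mm wide, 16 mm high round knob on top, standing beside the proof rest; origin at the centre of its underside, z up. Not to be disturbed.

How it is judged:
By the outcome, as a careful person would: the job done as asked, in the order asked, and still so for the second after the job is handed in, with the robot touching nothing.
It also fails if it takes over 59 s, if anything falls off the work surface, if the arm or the gripper's body presses on something with over 40 N, if the wrist force passes 120 N, or if a joint passes its speed limit or range.

ROBOT

A 6-joint arm with a two-finger parallel gripper is mounted at the origin on the work surface. World frame = base frame: x ahead of the robot, y to its left, z up, the work surface at z = 0. Lengths are in m, angles in rad, forces in N, time in s.
With the tool pointing down it reaches from about 0.3 to 0.75 m from the base axis. Payload 8.5 kg.
Tool frame: the origin (TCP) lies midway between the tips of the shut fingers; the grasp point (between the pads) lies grip_depth behind it (grip_depth is the distance from the TCP to the grasp point, in m); z points along the fingers, y is the direction in which the jaws open and shut (so a half turn about z gives the same grasp; the last joint's range is limited). The gripper opens to 85 mm and grips with 20 to 120 N. Pads are 22 mm wide; open, the fingers measure 114 mm over their backs; the gripper's body (76 mm by 85 mm) begins 54 mm behind the grasp point. The pads swing forward as they close: fully open they stand 13 mm farther back than shut.
Start: joints at [-1.451, 0.381, 1.297, -0, 1.464, -0.215], TCP at [0.181, -0.519, 0.231] pointing down, gripper open.
Joint ranges: [-3.11, 3.11], [-0.89, 2.33], [0.22, 2.48], [-1.42, 4.56], [0.17, 2.85], [-2.88, 2.88]. Speed limits (rad/s): [2.39, 2.39, 3.14, 3.14, 3.14, 3.14].

INTERFACE

Orientations are given as a rotation vector (axis times angle).
In Python, from rig import * gives the robot as it stands.
- The arm moves only by the tool play_rows, never from a script. Its argument "commands" is a list of rows, each a list of 5 numbers: the shift along the tool's x, y, z in m, then the turn about the tool's z in rad, then the opening, from -1 (shut) to 1 (fully open), so that 0 is half open. In form: [[x, y, z, roll, grip], ...]. A call has 1 to 10 rows; each row shifts and turns the pose as measured when the row begins, along the tool's axes as they then stand; what a row does not reach is not made up. A row lasts 1/12 s, in which the tool goes at most 41.7 mm and 7.16 degrees, less where a joint would pass 70% of its speed; a pose out of reach is approached as far as the arm can. A call with a gripper value outside its range is refused whole. The fingers move at their own pace and stop on an object; the grip force is fixed at half the most. Time passes only in rows, so rows that do not move let the fingers close. It gives the time, the measured TCP pose, the force and the opening at its end, in the units of the state.
- get_state(): the state, without advancing time (a new reading comes with each control period).
- get_image(name): name is "side" or "top" or "wrist"; returns the picture (420x560x3 uint8, red, green, blue); there is no depth.
- get_calibration(name): a dict with "K" (3x3 intrinsics, pixels), "R" (3x3) and "t" (3): a world point X has camera coordinates R X + t; the wrist camera has in their place "T_tool_cam" (4x4, takes a point from camera to tool coordinates, whose origin is the TCP and whose axes are the flange's). Camera axes: x right, y down, z forward; pixel columns grow to the right and rows downward; lengths in m; the calibration is good to about 2 mm. A picture is of the moment at which its call begins: read the wrist's pose just before it. get_calibration takes no time and is no camera call.
- hand_in(): hands the job in, once; it reports no verdict.
The state is a dict: "time": time; "joint_pos": joint angles; "joint_velocities": joint speeds; "tau": joint torques, N m; "eef_pos": TCP position; "eef_rot": TCP orientation; "force": force on the tool from outside, world axes, zero at the start; "wrist_torque": the same for the moment, N m; "width": opening from 0.0 (shut) to 1.0 (fully open).
Only numpy, scipy, OpenCV 4.12 (cv2) and the standard library are available. Lean on these libraries where they do the work, as an engineer would, in place of code of your own. Each camera call takes 0.05 s, during which the arm holds its last target.

## Working session

There is one attempt and no reset: what is moved stays moved. The work goes in short steps, Python scripts to look and compute and a tool call to move; the robot and the scene stay as the last step left them, time stands still between calls to the robot, and variables do not carry over. Pictures are saved under pics/ and viewed, and the job is handed in when it is done.

Besides the shell and the picture viewer there is one more tool, called as name([rows], argument=value, ...), one row to a line, values as JSON. play_rows: Moves the arm, as the interface text tells. Its arguments: {"type":"object","properties":{"commands":{"type":"array"}},"required":["commands"]}

```bash
ls; mkdir -p pics
python3 - <<'E'
from rig import *
import cv2
print(get_state())
for n in ("side","top","wrist"):
    c=get_calibration(n); print(n,{k:np.round(v,4).tolist() for k,v in c.items()} if 'np' in globals() else c)
    im=get_image(n); cv2.imwrite(f"pics/{n}0.png",im[:,:,::-1])
E
```

```text
pics
{'time': 0.0, 'joint_pos': array([-1.45132104e+00,  3.81203390e-01,  1.29828471e+00, -1.80012718e-05,
        1.46362596e+00, -2.15335216e-01]), 'joint_velocities': array([-0.00188284, -0.00128082, -0.00057567, -0.0011882 ,  0.00180243,
       -0.0018933 ]), 'tau': array([-1.03833554e-03, -4.48464239e+01, -2.31279749e+01, -2.47694379e-04,
        4.81828116e-03,  1.16423675e-05]), 'eef_pos': array([ 0.18066188, -0.51915394,  0.23069975]), 'eef_rot': array([-3.09617478e+00, -5.23215749e-01, -8.63790495e-05]), 'force': array([ 0.58661888, -0.40469175,  0.52697532]), 'wrist_torque': array([ 0.02023525, -0.01210254, -0.00397881]), 'width': 0.998953842791202}
side {'K': array([[417.41356525,   0.        , 282.39842079],
       [  0.        , 417.41356525, 211.89201264],
       [  0.        ,   0.        ,   1.        ]]), 'R': array([[-0.94437604, -0.32799476,  0.0239441 ],
       [-0.20368078,  0.52617434, -0.82562383],
       [ 0.25820152, -0.78457632, -0.56371267]]), 't': array([0.52186845, 0.20868311, 1.14754606])}
top {'K': array([[485.5708857 ,   0.        , 281.28874112],
       [  0.        , 485.5708857 , 213.65481316],
       [  0.        ,   0.        ,   1.        ]]), 'R': array([[-0.0227304 , -0.99959676, -0.01701928],
       [-0.99718027,  0.02388669, -0.07114023],
       [ 0.07151808,  0.01535424, -0.99732112]]), 't': array([0.01899582, 0.58668616, 1.40864037])}
wrist {'K': array([[306.47544722,   0.        , 283.87003454],
       [  0.        , 306.47544722, 215.15855701],
       [  0.        ,   0.        ,   1.        ]]), 'T_tool_cam': array([[ 9.66135780e-04, -9.57150551e-01, -2.89589174e-01,
         7.46940666e-02],
       [ 9.99999503e-01,  9.95932790e-04,  4.44687923e-05,
         2.82060451e-04],
       [ 2.45848025e-04, -2.89589073e-01,  9.57151037e-01,
        -1.42171958e-01],
       [ 0.00000000e+00,  0.00000000e+00,  0.00000000e+00,
         1.00000000e+00]])}
```

View pics/top0.png

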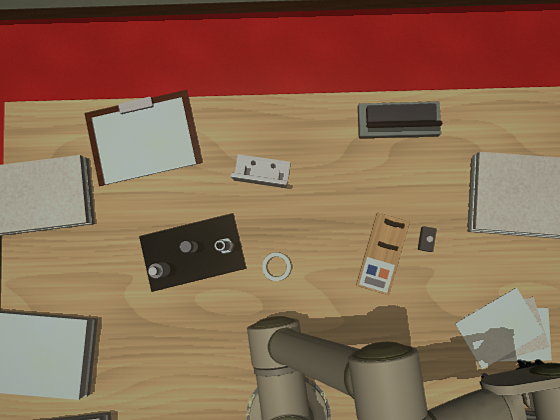

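View pics/side0.png

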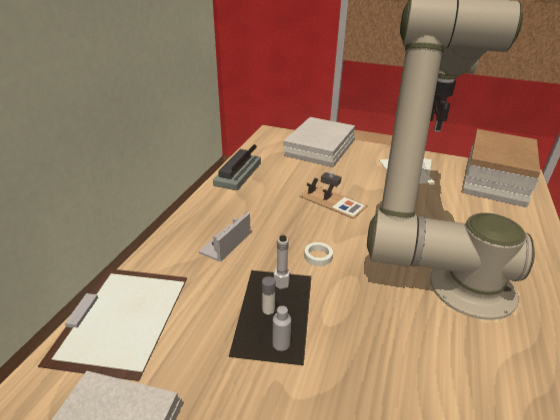

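View pics/wrist0.png

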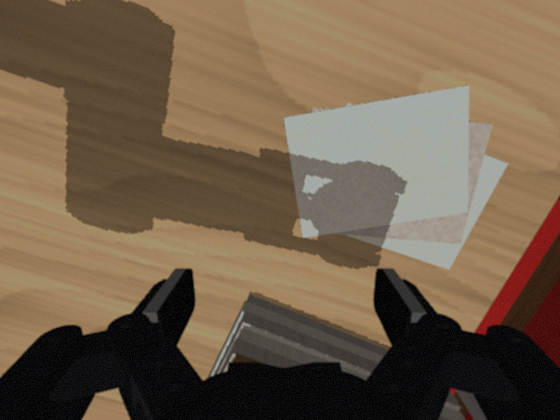

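```bash
cat > h.py <<'E'
from rig import *
import numpy as np, cv2
from scipy.spatial.transform import Rotation as Ro
def ray(n,uv,z,pose=None):
    c=get_calibration(n); K=np.array(c["K"])
    if n=="wrist":
        s=pose or get_state(); T=np.array(c["T_tool_cam"]); R=Ro.from_rotvec(s["eef_rot"]).as_matrix()
        Rc=R@T[:3,:3]; C=R@T[:3,3]+s["eef_pos"]
    else:
        Rc=np.array(c["R"]).T; C=-Rc@c["t"]
    out=[]
    for u in np.atleast_2d(uv):
        d=Rc@np.linalg.inv(K)@np.r_[u,1]; out.append(C+d*(z-C[2])/d[2])
    return np.array(out)
def proj(n,X,pose=None):
    c=get_calibration(n); K=np.array(c["K"]); X=np.atleast_2d(X)
    if n=="wrist":
        s=pose or get_state(); T=np.array(c["T_tool_cam"]); R=Ro.from_rotvec(s["eef_rot"]).as_matrix()
        P=((X-s["eef_pos"])@R-T[:3,3])@T[:3,:3]
    else: P=X@np.array(c["R"]).T+c["t"]
    p=P@K.T; return p[:,:2]/p[:,2:]
def crop(f,x,y,w,h,k,o):
    im=cv2.imread(f)[y:y+h,x:x+w]; cv2.imwrite(o,cv2.resize(im,None,fx=k,fy=k,interpolation=cv2.INTER_CUBIC))
E
python3 - <<'E'
from h import *
import rig; print([x for x in dir(rig) if x[0]!='_'], getattr(rig,'grip_depth',None))
crop('pics/top0.png',130,140,170,160,4,'pics/c1.png')
crop('pics/top0.png',340,200,110,100,6,'pics/c2.png')
crop('pics/side0.png',190,200,160,170,3.5,'pics/c3.png')
E
```

```text
['PlanningError', 'get_calibration', 'get_image', 'get_state', 'grip_depth', 'hand_in'] 0.0187
```

View pics/c1.png

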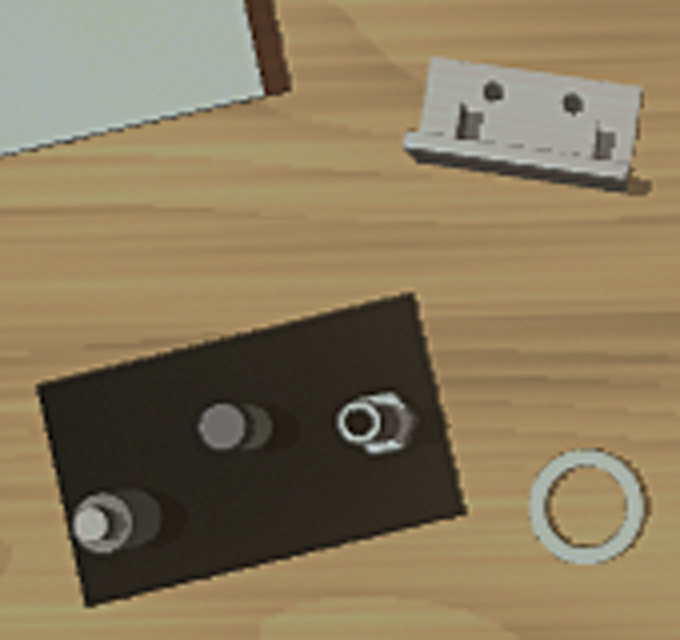

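View pics/c2.png

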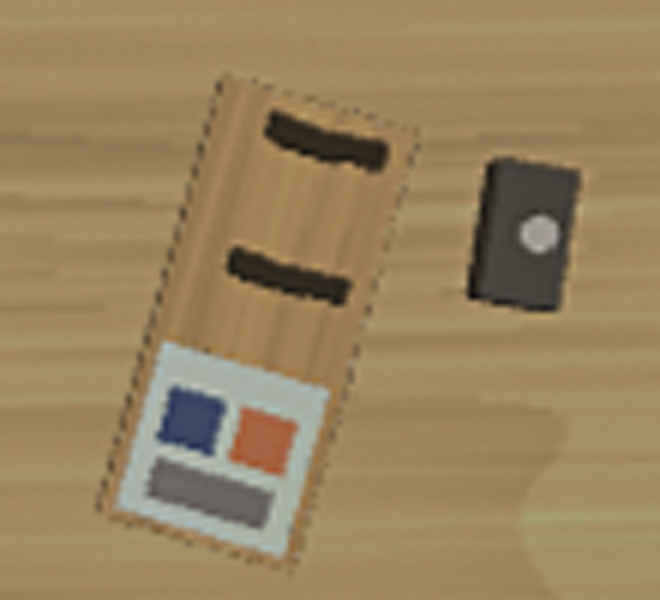

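View pics/c3.png

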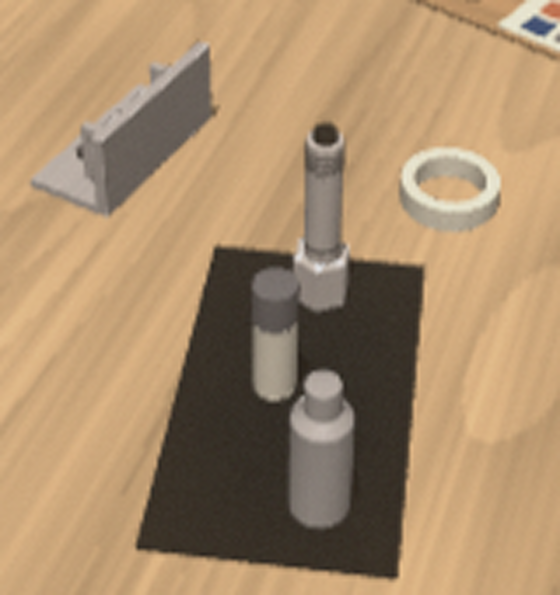

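Run:
```python
from h import *
np.set_printoptions(precision=4,suppress=True)
def t(p,z,k=4,o=(130,140)): return ray("top",np.atleast_2d(p)/k+np.array(o),z)
print("torch",t([[359,422]],.157), "side", ray("side",np.array([[325,133]])/3.5+[190,200],.163))
print("head corners z.044",t([[384,391],[362,452],[396,452],[415,422],[402,398]],.044))
print("glue",t([223,427],.104),"tin",t([94,523],.119))
print("tape",t([589,507],.024))
print("pad",t([[38,385],[412,293],[466,515],[88,606]],.004))
print("stop face top",t([[405,148],[628,181]],.08), "bottom",t([[418,160],[630,190]],0.0))
print("stop side top",ray("side",np.array([[207,45],[103,133]])/3.5+[190,200],.08),"bot",ray("side",np.array([[212,107],[110,213]])/3.5+[190,200],0))
o=(340,200)
print("rest board",t([[222,73],[418,128],[293,570],[102,512]],.006,6,o))
print("saddles",t([[270,120],[385,158],[232,258],[348,293]],.052,6,o))
print("weight",t([[497,158],[580,170],[558,311],[482,302]],.028,6,o),t([539,232],.044,6,o))
```

```text
torch [[0.4963 0.1686 0.157 ]] side [[0.4947 0.175  0.163 ]]
head corners z.044 [[0.5193 0.1664 0.044 ]
 [0.4757 0.183  0.044 ]
 [0.4751 0.1584 0.044 ]
 [0.4964 0.1443 0.044 ]
 [0.5139 0.1535 0.044 ]]
glue [[0.4955 0.2706 0.104 ]] tin [[0.432  0.3563 0.119 ]]
tape [[0.4319 0.0206 0.024 ]]
pad [[0.5307 0.4302 0.004 ]
 [0.5929 0.1496 0.004 ]
 [0.4272 0.1122 0.004 ]
 [0.3665 0.3933 0.004 ]]
stop face top [[ 0.6906  0.1443  0.08  ]
 [ 0.663  -0.0136  0.08  ]] bottom [[ 0.6933  0.144   0.    ]
 [ 0.6666 -0.0148  0.    ]]
stop side top [[ 0.6654 -0.0079  0.08  ]
 [ 0.6945  0.1373  0.08  ]] bot [[ 0.669  -0.0238  0.    ]
 [ 0.6912  0.1418  0.    ]]
rest board [[ 0.5857 -0.2784  0.006 ]
 [ 0.5562 -0.3737  0.006 ]
 [ 0.3417 -0.304   0.006 ]
 [ 0.3717 -0.212   0.006 ]]
saddles [[ 0.5594 -0.2921  0.052 ]
 [ 0.5399 -0.3461  0.052 ]
 [ 0.494  -0.2716  0.052 ]
 [ 0.4761 -0.3259  0.052 ]]
weight [[ 0.5396 -0.4058  0.028 ]
 [ 0.5329 -0.4456  0.028 ]
 [ 0.465  -0.4319  0.028 ]
 [ 0.4702 -0.3956  0.028 ]] [[ 0.5031 -0.4199  0.044 ]]
```

play_rows([
  [0,0,0,0.101,1],
  [0,0,0,0.101,1],
  [0,0,0,0.101,1],
  [0,0,0,0.101,1],
  [0,0,0,0.101,1],
  [0.01,-0.038,0,0,1],
  [0.01,-0.038,0,0,1],
  [0.01,-0.038,0,0,1],
  [0.01,-0.038,0,0,1],
  [0.01,-0.038,0,0,1],
])

```text
time: 0.98
eef_pos: [0.2658, -0.3407, 0.2269]
eef_rot: [-3.118, 0.322, 0.004]
force: [0.6, -0.8, 0.2]
width: 0.999
```

play_rows([
  [0.01,-0.038,0,0,1],
  [0.01,-0.038,0,0,1],
  [0.01,-0.038,0,0,1],
  [0.01,-0.038,0,0,1],
  [0.01,-0.038,0,0,1],
  [0.01,-0.038,0,0,1],
  [0.01,-0.038,0,0,1],
  [0.01,-0.038,0,0,1],
  [0.01,-0.038,0,0,1],
  [0.01,-0.038,0,0,1],
])

```text
time: 1.82
eef_pos: [0.4451, 0.0305, 0.2294]
eef_rot: [-3.117, 0.328, 0.003]
force: [0.5, -0.9, 0.1]
width: 1.002
```

```bash
cat >> h.py <<'E'
def info():
    s=get_state(); R=Ro.from_rotvec(s["eef_rot"]).as_matrix()
    print("t %.2f"%s["time"],"tcp",np.round(s["eef_pos"],4),"yaw %.2f"%np.degrees(np.arctan2(R[1,0],R[0,0])),"zax",np.round(R[:,2],4),"F",np.round(s["force"],1),"w %.3f"%s["width"],"q",np.round(s["joint_pos"],2))
    return s,R
def totool(target):
    s,R=info(); print("tool shift",np.round(R.T@(np.array(target)-s["eef_pos"]),4))
E
python3 - <<'E'
from h import *
totool([.496,.169,.231])
E
```

```text
t 1.82 tcp [0.4451 0.0305 0.2294] yaw -12.03 zax [-9.0e-04  7.1e-03 -1.0e+00] F [ 0.5 -0.9  0.1] w 1.002 q [-0.2   0.2   1.57  0.01  1.38  1.58]
tool shift [ 0.0209 -0.1461 -0.0007]
```

play_rows([
  [0.005,-0.0365,-0.002,0,1],
  [0.005,-0.0365,-0.002,0,1],
  [0.005,-0.0365,0,0,1],
  [0.005,-0.0365,0,0,1],
  [0,0,0,0,1],
])

```text
time: 2.23
eef_pos: [0.4971, 0.1829, 0.2333]
eef_rot: [-3.117, 0.319, 0.004]
force: [-0.3, 0.3, -0.6]
width: 1.0
```

Run:
```python
from h import *
info(); im=get_image("wrist"); cv2.imwrite("pics/w1.png",im[:,:,::-1])
print(proj("wrist",[[.496,.169,.154],[.496,.169,.044]]))
```

```text
t 2.23 tcp [0.4971 0.1829 0.2333] yaw -11.67 zax [-0.0017  0.0083 -1.    ] F [-0.3  0.3 -0.6] w 1.000 q [0.12 0.34 1.35 0.01 1.45 1.9 ]
[[300.21852897 222.01151599]
 [295.84181337 190.57875063]]
```

View pics/w1.png

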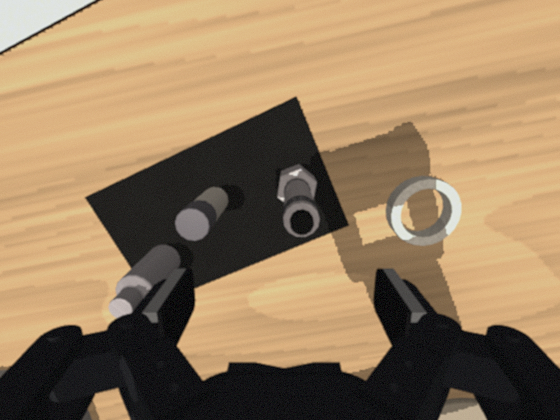

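Run:
```python
from h import *
crop("pics/w1.png",240,140,120,110,6,"pics/w1c.png")
```

```text
(no output)
```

View pics/w1c.png

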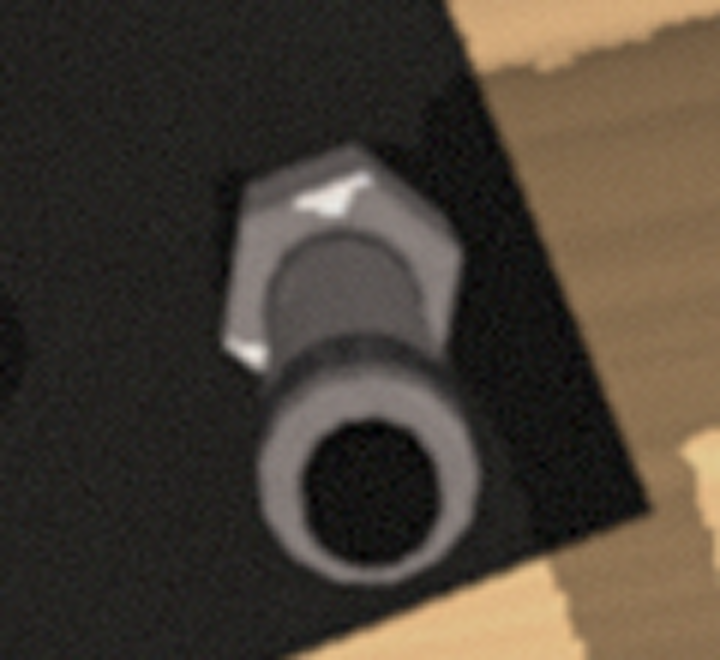

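Run:
```python
from h import *
np.set_printoptions(precision=4,suppress=True)
f=lambda p,z: ray("wrist",np.atleast_2d(p)/6+np.array([240,140]),z)
c=f([369,478],.154)[0]; print(c)
# fit hex yaw by overlay
im=cv2.imread("pics/w1c.png")
q=f([[243,205],[362,172],[460,250],[225,345],[265,372]],.044)
d=q[:,:2]-c[:2]; print(q, np.degrees(np.arctan2(d[:,1],d[:,0])), np.hypot(*d.T))
```

```text
[0.4976 0.1677 0.154 ]
[[0.5172 0.1818 0.044 ]
 [0.5187 0.1597 0.044 ]
 [0.5012 0.1448 0.044 ]
 [0.4924 0.1904 0.044 ]
 [0.4858 0.1842 0.044 ]] [ 35.9019 -20.8845 -81.1506 103.0544 125.5378] [0.0241 0.0226 0.0232 0.0233 0.0203]
```

play_rows([
  [0,0,0,-0.12,1],
  [0,0,0,-0.12,1],
  [0,0,0,-0.12,1],
  [0,0,0,0,1],
])

```text
time: 2.62
eef_pos: [0.4953, 0.1795, 0.232]
eef_rot: [-3.124, -0.268, 0.008]
force: [0.6, 1.2, 0.2]
width: 0.998
```

Run:
```python
from h import *
totool([.4978,.168,.105])
```

```text
t 2.62 tcp [0.4953 0.1795 0.232 ] yaw 9.81 zax [-0.0059  0.0058 -1.    ] F [0.6 1.2 0.2] w 0.998 q [0.12 0.34 1.36 0.01 1.45 1.52]
tool shift [0.0011 0.0126 0.1269]
```

play_rows([
  [0.001,0.006,0,0,1],
  [0,0.006,0,0,1],
  [0,0,0.03,0,1],
  [0,0,0.03,0,1],
  [0,0,0.025,0,1],
  [0,0,0.02,0,1],
  [0,0,0.01,0,1],
  [0,0,0,0,1],
])

```text
time: 3.28
eef_pos: [0.4993, 0.1601, 0.1141]
eef_rot: [-3.129, -0.219, 0.001]
force: [-1.1, 0.6, -0.7]
width: 1.004
```

Run:
```python
from h import *
totool([.4978,.168,.105])
im=get_image("wrist"); cv2.imwrite("pics/w2.png",im[:,:,::-1])
```

```text
t 3.28 tcp [0.4993 0.1601 0.1141] yaw 8.00 zax [-8.0e-04  4.7e-03 -1.0e+00] F [-1.1  0.6 -0.7] w 1.004 q [0.08 0.45 1.55 0.01 1.14 1.51]
tool shift [-0.0004 -0.008   0.0092]
```

View pics/w2.png

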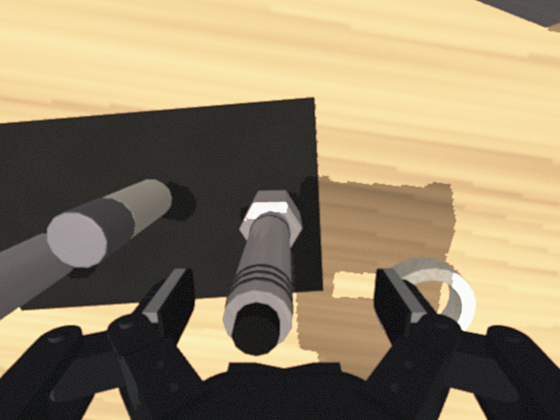

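play_rows([
  [0,-0.005,0.003,0,1],
  [0,-0.003,0.003,0,1],
  [0,0,0.003,0,1],
  [0,0,0,0,1],
  [0,0,0,0,1],
])

```text
time: 3.75
eef_pos: [0.5004, 0.1681, 0.1088]
eef_rot: [-3.13, -0.212, -0.011]
force: [0.1, 0.1, -1.0]
width: 1.0
```

Run:
```python
from h import *
totool([.4978,.168,.105])
```

```text
t 3.75 tcp [0.5004 0.1681 0.1088] yaw 7.75 zax [ 0.0067  0.0053 -1.    ] F [ 0.1  0.1 -1. ] w 1.000 q [0.1  0.46 1.55 0.01 1.12 1.53]
tool shift [-0.0026 -0.0002  0.0038]
```

Centred; close the jaws.

play_rows([
  [-0.002,0,0.003,0,1],
  [0,0,0,0,0],
  [0,0,0,0,-0.5],
  [0,0,0,0,-1],
  [0,0,0,0,-1],
  [0,0,0,0,-1],
  [0,0,0,0,-1],
  [0,0,0,0,-1],
  [0,0,0,0,-1],
])

```text
time: 4.5
eef_pos: [0.4986, 0.168, 0.1065]
eef_rot: [-3.129, -0.212, -0.014]
force: [-0.4, 0.3, -0.9]
width: 0.316
```

Run:
```python
from h import *
info()
im=get_image("wrist"); cv2.imwrite("pics/w3.png",im[:,:,::-1])
im=get_image("side"); cv2.imwrite("pics/s3.png",im[:,:,::-1])
```

```text
t 4.50 tcp [0.4986 0.168  0.1065] yaw 7.75 zax [ 0.0086  0.0057 -0.9999] F [-0.4  0.3 -0.9] w 0.316 q [0.1  0.46 1.56 0.01 1.11 1.53]
```

View pics/w3.png

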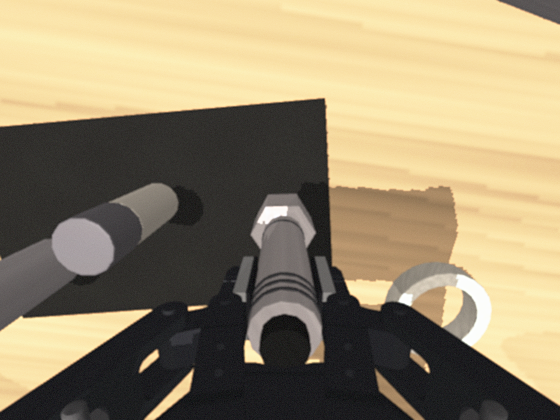

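View pics/s3.png

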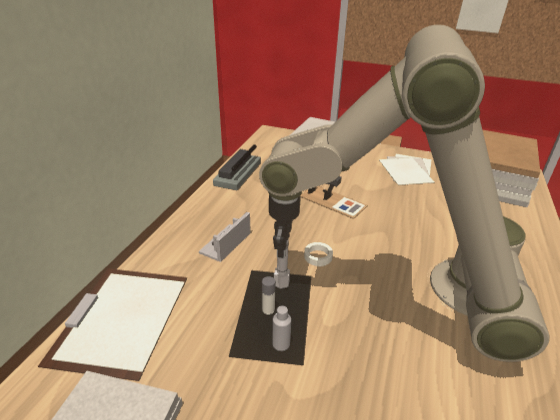

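play_rows([
  [0.004,0,0,0,-1],
  [0.004,0,0,0,-1],
  [0.004,0,0,0,-1],
  [0.004,0,0,0,-1],
  [0.004,0,0,0,-1],
])

```text
time: 5.02
eef_pos: [0.5183, 0.1708, 0.1066]
eef_rot: [-3.13, -0.212, -0.007]
force: [-6.2, -1.2, 6.4]
width: 0.314
```

Run:
```python
from h import *
info()
im=get_image("wrist"); cv2.imwrite("pics/w4.png",im[:,:,::-1])
```

```text
t 5.02 tcp [0.5183 0.1708 0.1066] yaw 7.76 zax [ 0.0042  0.0051 -1.    ] F [-6.2 -1.2  6.4] w 0.314 q [0.1  0.49 1.5  0.01 1.14 1.53]
```

View pics/w4.png

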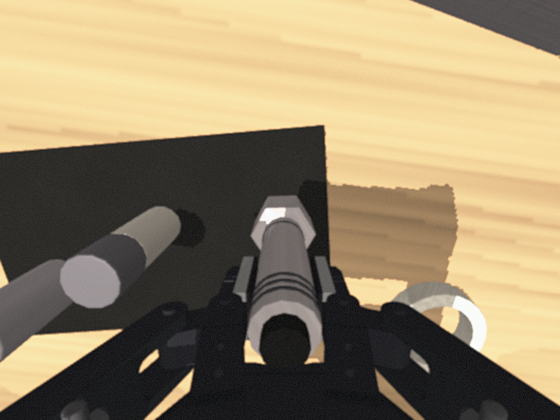

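play_rows([
  [0,0,0.002,0,-1],
  [0.003,0,0.001,0,-1],
  [0.003,0,0.0005,0,-1],
  [0.004,0,0,0,-1],
])

```text
time: 5.4
eef_pos: [0.5314, 0.1732, 0.1065]
eef_rot: [-3.128, -0.212, -0.019]
force: [-0.3, -0.5, -2.3]
width: 0.311
```

Run:
```python
from h import *
info()
im=get_image("wrist"); cv2.imwrite("pics/w5.png",im[:,:,::-1])
```

```text
t 5.40 tcp [0.5314 0.1732 0.1065] yaw 7.77 zax [ 0.0116  0.0071 -0.9999] F [-0.3 -0.5 -2.3] w 0.311 q [0.1  0.51 1.47 0.01 1.15 1.53]
```

View pics/w5.png

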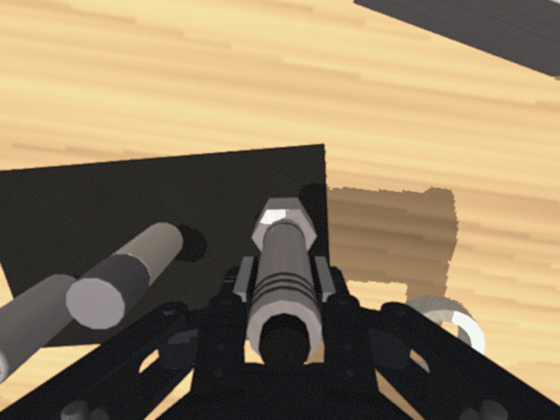

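play_rows([
  [0,0,0,0,-0.1],
  [0,0,0,0,0.1],
  [0,0,0,0,0.1],
  [0,0,0,0,0.1],
  [0,0,-0.01,0,0.1],
  [0,0,-0.01,0,0.1],
  [0,0,-0.01,0,0.1],
  [0,0,-0.003,0,0.1],
  [0,0,0,0,0.1],
])

```text
time: 6.2
eef_pos: [0.5331, 0.1728, 0.1431]
eef_rot: [-3.128, -0.212, -0.025]
force: [-0.1, 0.8, -0.3]
width: 0.546
```

Run:
```python
from h import *
info()
im=get_image("wrist"); cv2.imwrite("pics/w6.png",im[:,:,::-1])
im=get_image("side"); cv2.imwrite("pics/s6.png",im[:,:,::-1])
crop("pics/s6.png",190,190,160,150,4,"pics/s6c.png")
```

```text
t 6.20 tcp [0.5331 0.1728 0.1431] yaw 7.74 zax [ 0.0154  0.0073 -0.9999] F [-0.1  0.8 -0.3] w 0.546 q [0.1  0.47 1.42 0.01 1.23 1.53]
```

View pics/w6.png

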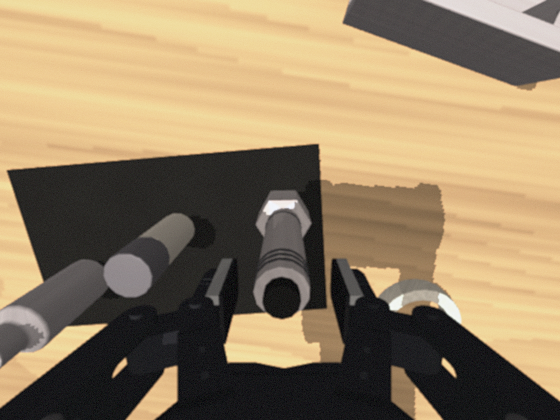

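View pics/s6c.png

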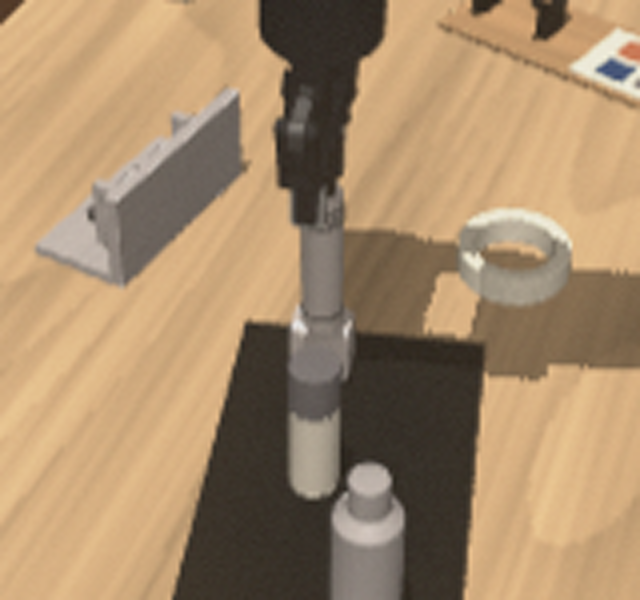

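Run:
```python
from h import *
p=ray("wrist",[281,291],.154)[0]; print(p); totool([p[0],p[1],.137])
```

```text
[0.52971242 0.17349202 0.154     ]
t 6.30 tcp [0.5328 0.1727 0.1422] yaw 7.74 zax [ 0.0142  0.0071 -0.9999] F [ 0.8 -0.7 -0.1] w 0.551 q [0.1  0.47 1.42 0.01 1.23 1.53]
tool shift [-0.003  -0.0011  0.0051]
```

play_rows([
  [-0.002,-0.001,0.005,0,0.1],
  [0,0,0,0,-0.2],
  [0,0,0,0,-0.4],
  [0,0,0,0,-1],
  [0,0,0,0,-1],
  [0,0,0,0,-1],
])

```text
time: 6.8
eef_pos: [0.5308, 0.1736, 0.1363]
eef_rot: [-3.128, -0.212, -0.024]
force: [-0.0, 0.7, 3.4]
width: 0.305
```

Run:
```python
from h import *
info()
im=get_image("wrist"); cv2.imwrite("pics/w7.png",im[:,:,::-1])
im=get_image("side"); cv2.imwrite("pics/s7.png",im[:,:,::-1])
crop("pics/s7.png",230,220,100,100,6,"pics/s7c.png")
```

```text
t 6.80 tcp [0.5308 0.1736 0.1363] yaw 7.74 zax [ 0.0148  0.0072 -0.9999] F [-0.   0.7  3.4] w 0.305 q [0.1  0.47 1.44 0.01 1.22 1.54]
```

View pics/w7.png

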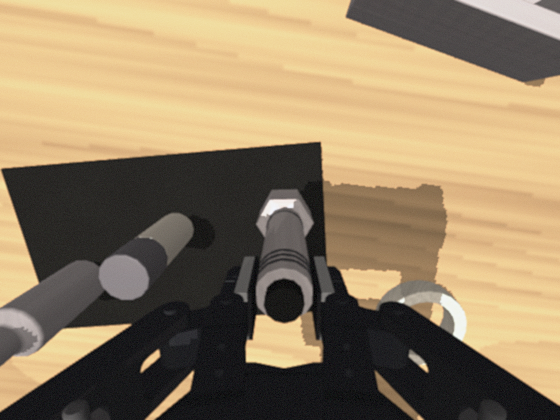

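View pics/s7c.png

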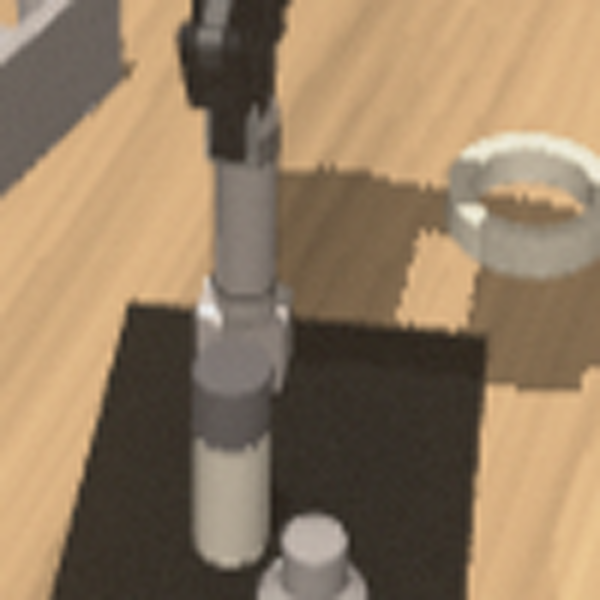

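play_rows([
  [0.005,0,0.003,0,-1],
  [0.006,0,0.003,0,-1],
  [0.006,0,0.003,0,-1],
  [0.006,0,0.003,0,-1],
])

```text
time: 7.23
eef_pos: [0.5576, 0.1771, 0.1353]
eef_rot: [-3.128, -0.213, -0.05]
force: [-1.9, 0.3, 12.4]
width: 0.301
```

Run:
```python
from h import *
info()
im=get_image("wrist"); cv2.imwrite("pics/w8.png",im[:,:,::-1])
```

```text
t 7.23 tcp [0.5576 0.1771 0.1353] yaw 7.78 zax [ 0.0311  0.0078 -0.9995] F [-1.9  0.3 12.4] w 0.301 q [0.1  0.51 1.37 0.   1.23 1.54]
```

View pics/w8.png

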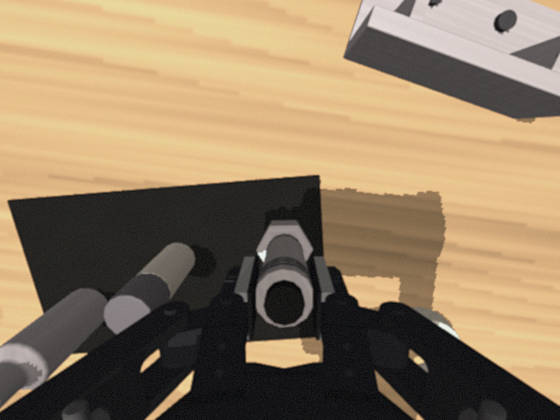

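play_rows([
  [0.0073,0,0.0015,0,-1],
  [0.0073,0,0.0018,0,-1],
  [0.0073,0,0.0022,0,-1],
  [0.0073,0,0.0026,0,-1],
  [0.0071,0,0.003,0,-1],
  [0.007,0,0.0033,0,-1],
])

```text
time: 7.78
eef_pos: [0.6025, 0.183, 0.1255]
eef_rot: [-3.129, -0.213, -0.05]
force: [-0.2, -0.4, 5.9]
width: 0.301
```

Run:
```python
from h import *
info()
im=get_image("wrist"); cv2.imwrite("pics/w9.png",im[:,:,::-1])
im=get_image("side"); cv2.imwrite("pics/s9.png",im[:,:,::-1])
crop("pics/s9.png",200,190,130,120,5,"pics/s9c.png")
```

```text
t 7.78 tcp [0.6025 0.183  0.1255] yaw 7.79 zax [ 0.0318  0.0069 -0.9995] F [-0.2 -0.4  5.9] w 0.301 q [0.11 0.59 1.25 0.   1.27 1.54]
```

View pics/w9.png

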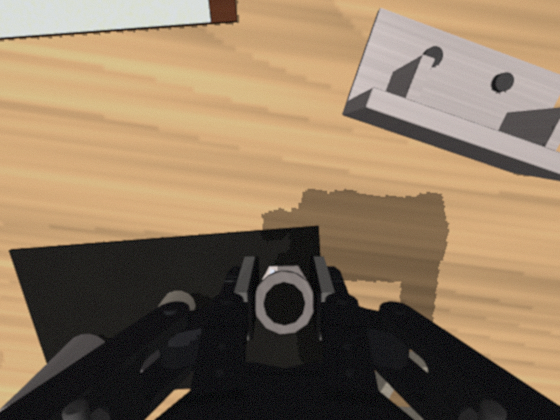

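View pics/s9c.png

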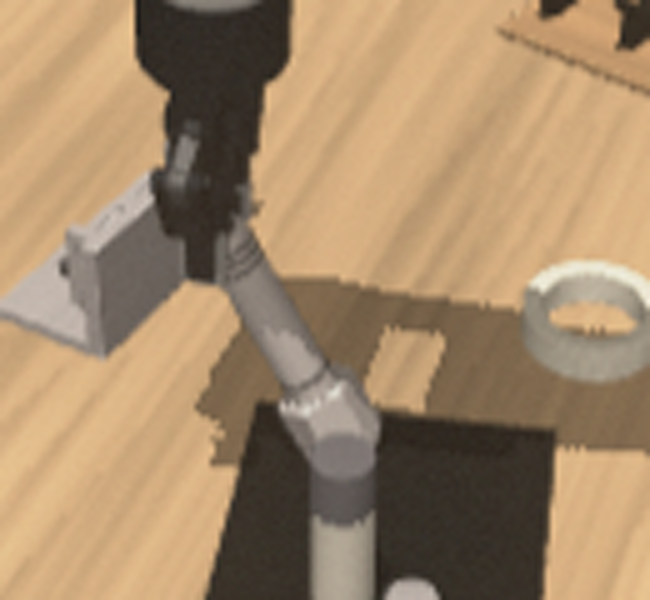

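play_rows([
  [0,0,-0.012,0,-1],
  [0,0,-0.015,0,-1],
  [0,0,-0.015,0,-1],
  [-0.01,0.02,0,0,-1],
  [-0.017,0.032,0,0,-1],
  [-0.017,0.032,0,0,-1],
  [-0.017,0.032,0,0,-1],
  [-0.017,0.032,0,0,-1],
  [-0.017,0.032,0,0,-1],
  [-0.017,0.032,0,0,-1],
])

```text
time: 8.72
eef_pos: [0.5141, -0.0443, 0.156]
eef_rot: [-3.125, -0.23, -0.026]
force: [1.3, -0.6, -2.4]
width: 0.302
```

play_rows([
  [-0.01,0.025,0,0,-1],
  [-0.01,0.015,0,0,-1],
  [0,0.005,0,0,-1],
  [0,0,0,0,-1],
])

```text
time: 9.05
eef_pos: [0.4962, -0.0991, 0.1527]
eef_rot: [-3.123, -0.217, -0.015]
force: [-0.5, 0.3, -2.3]
width: 0.302
```

Run:
```python
from h import *
info()
im=get_image("top"); cv2.imwrite("pics/t10.png",im[:,:,::-1])
im=get_image("side"); cv2.imwrite("pics/s10.png",im[:,:,::-1])
crop("pics/s10.png",220,130,160,150,4,"pics/s10c.png")
```

```text
t 9.05 tcp [ 0.4962 -0.0991  0.1527] yaw 7.95 zax [ 0.0089  0.0113 -0.9999] F [-0.5  0.3 -2.3] w 0.302 q [-0.44  0.38  1.55  0.01  1.21  0.99]
```

View pics/s10c.png

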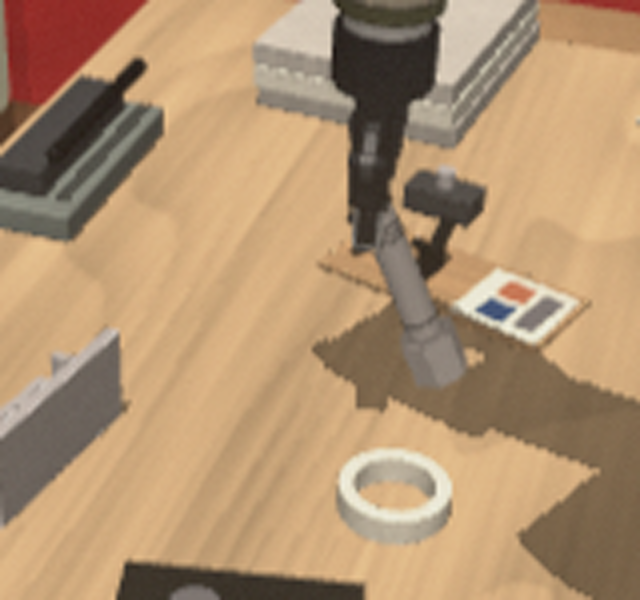

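play_rows([
  [0,0,0.012,0,-1],
  [0,0,0.012,0,-1],
  [0,0,0.006,0,-1],
  [0,0,0.003,0,-1],
  [0.007,0,0.005,0,-1],
  [0.008,0,0.005,0,-1],
  [0.008,0,0.006,0,-1],
  [0.0075,0,0.0065,0,-1],
])

```text
time: 9.82
eef_pos: [0.5378, -0.0862, 0.1039]
eef_rot: [-3.13, -0.238, -0.049]
force: [1.5, -1.4, 3.0]
width: 0.301
```

Run:
```python
from h import *
info()
im=get_image("side"); cv2.imwrite("pics/s11.png",im[:,:,::-1])
crop("pics/s11.png",220,130,160,150,4,"pics/s11c.png")
```

```text
t 9.82 tcp [ 0.5378 -0.0862  0.1039] yaw 8.68 zax [ 0.0307  0.005  -0.9995] F [ 1.5 -1.4  3. ] w 0.301 q [-0.38  0.49  1.53  0.02  1.1   1.03]
```

View pics/s11c.png

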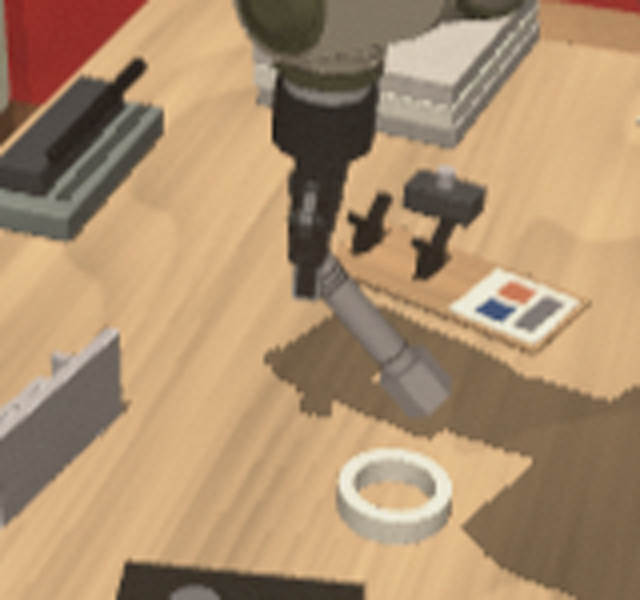

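play_rows([
  [0.008,0,0.006,0,-1],
  [0.0075,0,0.0065,0,-1],
  [0.007,0,0.007,0,-1],
  [0.0065,0,0.0075,0,-1],
  [0.006,0,0.008,0,-1],
  [0.0055,0,0.008,0,-1],
])

```text
time: 10.37
eef_pos: [0.5838, -0.0774, 0.0559]
eef_rot: [-3.128, -0.241, -0.044]
force: [-1.0, -0.5, 0.8]
width: 0.296
```

Run:
```python
from h import *
info()
im=get_image("side"); cv2.imwrite("pics/s12.png",im[:,:,::-1])
crop("pics/s12.png",220,130,160,150,4,"pics/s12c.png")
```

```text
t 10.37 tcp [ 0.5838 -0.0774  0.0559] yaw 8.82 zax [ 0.0279  0.0062 -0.9996] F [-1.  -0.5  0.8] w 0.296 q [-0.34  0.61  1.45  0.02  1.06  1.07]
```

View pics/s12c.png

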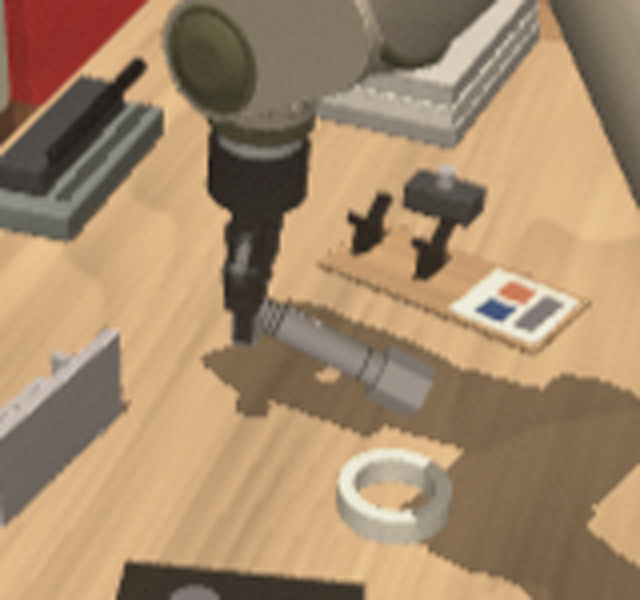

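play_rows([
  [0.005,0,0.0085,0,-1],
  [0.0045,0,0.009,0,-1],
  [0.004,0,0.009,0,-1],
  [0.003,0,0.007,0,-1],
  [0,0,0,0,-1],
])

```text
time: 10.83
eef_pos: [0.6021, -0.0738, 0.0159]
eef_rot: [-3.126, -0.24, -0.037]
force: [0.4, -1.1, 0.9]
width: 0.296
```

Run:
```python
from h import *
info()
im=get_image("side"); cv2.imwrite("pics/s13.png",im[:,:,::-1])
crop("pics/s13.png",220,130,160,150,4,"pics/s13c.png")
im=get_image("wrist"); cv2.imwrite("pics/w13.png",im[:,:,::-1])
```

```text
t 10.83 tcp [ 0.6021 -0.0738  0.0159] yaw 8.80 zax [ 0.0232  0.0082 -0.9997] F [ 0.4 -1.1  0.9] w 0.296 q [-0.32  0.69  1.42  0.02  1.01  1.08]
```

View pics/s13c.png

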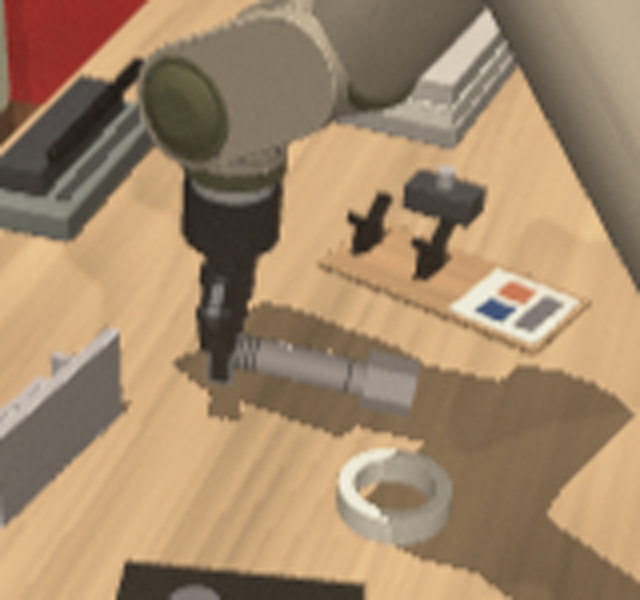

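View pics/w13.png

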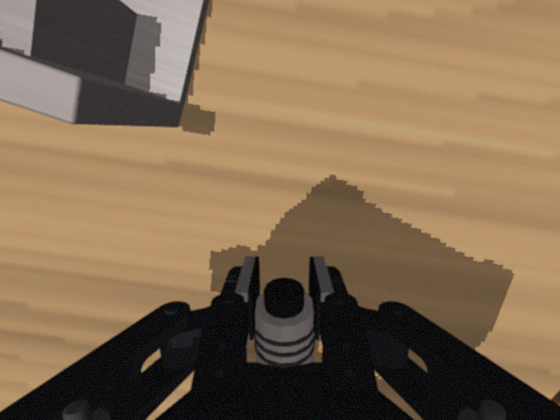

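play_rows([
  [0.002,0,0.005,0,-1],
  [0.001,0,0.004,0,-1],
  [0,0,0.002,0,-1],
  [0,0,0,0,-1],
])

```text
time: 11.27
eef_pos: [0.6058, -0.0736, 0.0068]
eef_rot: [-3.127, -0.24, -0.042]
force: [-0.8, 0.5, -0.1]
width: 0.299
```

Run:
```python
from h import *
info()
im=get_image("side"); cv2.imwrite("pics/s14.png",im[:,:,::-1])
crop("pics/s14.png",240,180,100,70,7,"pics/s14c.png")
```

```text
t 11.27 tcp [ 0.6058 -0.0736  0.0068] yaw 8.76 zax [ 0.0263  0.0073 -0.9996] F [-0.8  0.5 -0.1] w 0.299 q [-0.32  0.71  1.42  0.02  0.99  1.09]
```

View pics/s14c.png

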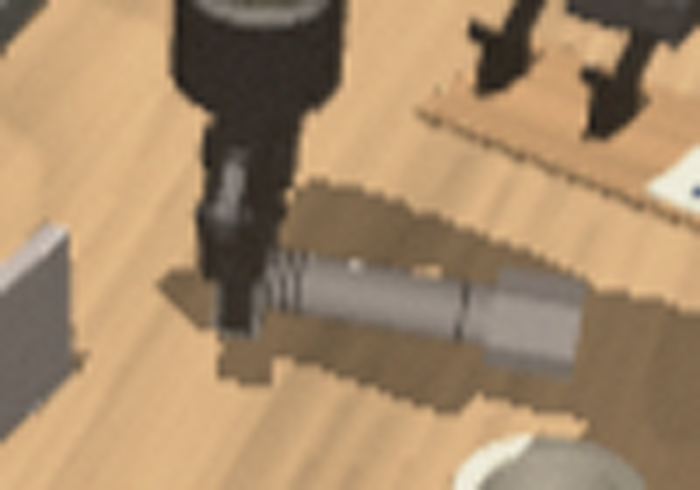

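play_rows([
  [0,0,0.003,0,-1],
  [0,0,0.002,0,-1],
  [0,0,0.002,0,-1],
])

```text
time: 11.57
eef_pos: [0.6068, -0.0737, 0.0005]
eef_rot: [-3.128, -0.239, -0.047]
force: [1.1, -0.5, 1.2]
width: 0.296
```

play_rows([
  [0,0,0.001,0,-1],
  [0,0,0.002,0,-1],
])

```text
time: 11.73
eef_pos: [0.607, -0.0737, -0.0001]
eef_rot: [-3.128, -0.24, -0.048]
force: [-11.7, 1.7, 33.3]
width: 0.295
```

play_rows([
  [0,0,-0.001,0,-1],
  [0,0,0,0,-0.3],
  [0,0,0,0,-0.2],
  [0,0,0,0,-0.1],
  [0,0,0,0,0.2],
  [0,0,0,0,0.3],
  [0,0,0,0,0.3],
])

```text
time: 12.32
eef_pos: [0.6068, -0.0738, 0.001]
eef_rot: [-3.128, -0.24, -0.048]
force: [-0.1, -0.1, -0.1]
width: 0.651
```

Run:
```python
from h import *
info()
im=get_image("side"); cv2.imwrite("pics/s15.png",im[:,:,::-1])
crop("pics/s15.png",240,180,100,70,7,"pics/s15c.png")
```

```text
t 12.32 tcp [ 0.6068 -0.0738  0.001 ] yaw 8.77 zax [ 0.0303  0.0059 -0.9995] F [-0.1 -0.1 -0.1] w 0.651 q [-0.32  0.72  1.43  0.02  0.97  1.09]
```

View pics/s15c.png

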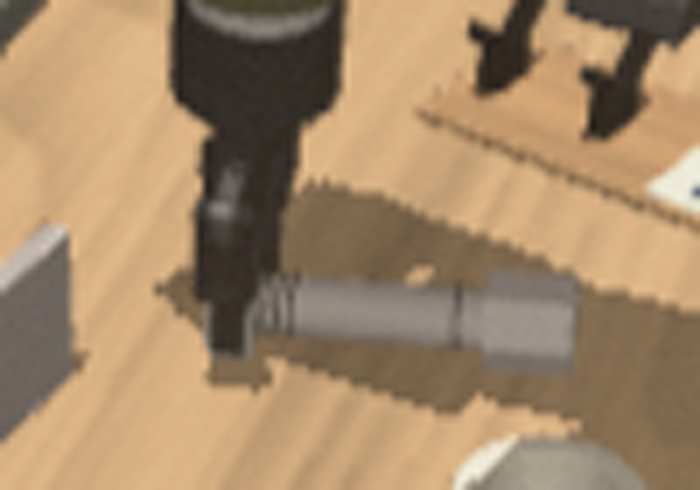

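play_rows([
  [0,0,-0.01,0,0.6],
  [0,0,-0.02,0,1],
  [0,0,-0.03,0,1],
  [0,0,-0.03,0,1],
  [-0.015,0,-0.02,0,1],
  [-0.015,0,0,0,1],
  [-0.015,0,0,0,1],
  [0,0,0,0,1],
])

```text
time: 13.03
eef_pos: [0.5577, -0.0815, 0.1192]
eef_rot: [-3.13, -0.241, -0.051]
force: [-0.9, 0.3, -0.3]
width: 0.999
```

Run:
```python
from h import *
info()
im=get_image("wrist"); cv2.imwrite("pics/w16.png",im[:,:,::-1])
im=get_image("side"); cv2.imwrite("pics/s16.png",im[:,:,::-1])
crop("pics/s16.png",240,180,100,70,7,"pics/s16c.png")
```

```text
t 13.03 tcp [ 0.5577 -0.0815  0.1192] yaw 8.82 zax [ 0.0323  0.0048 -0.9995] F [-0.9  0.3 -0.3] w 0.999 q [-0.36  0.5   1.46  0.02  1.16  1.05]
```

View pics/w16.png

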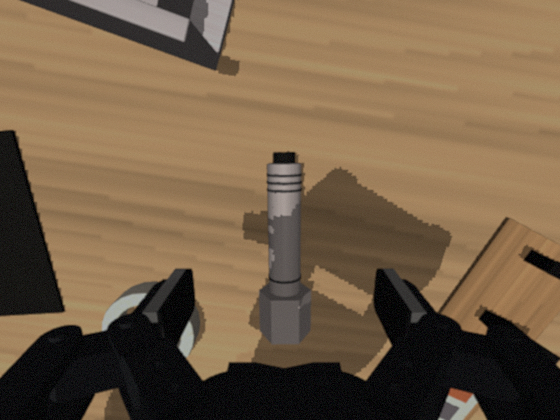

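View pics/s16c.png

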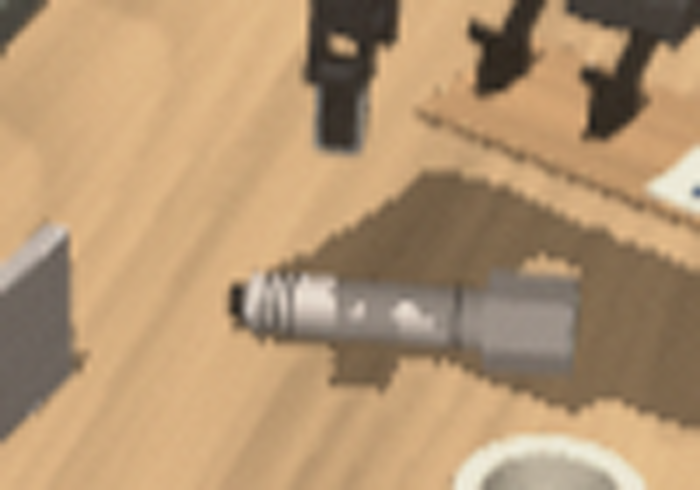

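Run:
```python
from h import *
np.set_printoptions(precision=4,suppress=True)
print(ray("wrist",[[284,153],[284.5,164]],.014), ray("wrist",[[286,282]],.032))
```

```text
[[ 0.6139 -0.0733  0.014 ]
 [ 0.6053 -0.075   0.014 ]] [[ 0.5114 -0.0909  0.032 ]]
```

Run:
```python
from h import *
np.set_printoptions(precision=4,suppress=True)
k=np.array([240,180])
print(ray("side",np.array([[232,302]])/7+k,.015),ray("side",np.array([[462,312]])/7+k,.020),ray("side",np.array([[578,322]])/7+k,.02))
im=get_image("top"); cv2.imwrite("pics/t16.png",im[:,:,::-1])
crop("pics/t16.png",250,180,120,100,6,"pics/t16c.png")
# predicted torch points
tip=np.array([.6139,-.0733]); 
for y in (8.8,9.7):
  d=np.array([np.cos(np.radians(y)),np.sin(np.radians(y))])
  for L,z in((0,.014),(9,.014),(119,.032),(159,.04)):
    P=np.r_[tip-d*L/1000,z]; print(y,L,P,proj("wrist",P),proj("top",P))
```

```text
[[ 0.6084 -0.0684  0.015 ]] [[ 0.505  -0.0924  0.02  ]] [[ 0.4532 -0.104   0.02  ]]
8.8 0 [ 0.6139 -0.0733  0.014 ] [[284.1552 153.2521]] [[307.6619 204.1189]]
8.8 9 [ 0.605  -0.0747  0.014 ] [[284.1347 164.6423]] [[308.2075 207.1007]]
8.8 119 [ 0.4963 -0.0915  0.032 ] [[283.9076 298.7827]] [[315.2379 243.7093]]
8.8 159 [ 0.4568 -0.0976  0.04  ] [[283.8289 345.9124]] [[317.8884 257.3675]]
9.7 0 [ 0.6139 -0.0733  0.014 ] [[284.1552 153.2521]] [[307.6619 204.1189]]
9.7 9 [ 0.605  -0.0748  0.014 ] [[284.3104 164.6412]] [[308.2544 207.0919]]
9.7 119 [ 0.4966 -0.0934  0.032 ] [[286.1318 298.7707]] [[315.8704 243.5911]]
9.7 159 [ 0.4572 -0.1001  0.04  ] [[286.7712 345.8973]] [[318.7401 257.2085]]
```

View pics/t16c.png

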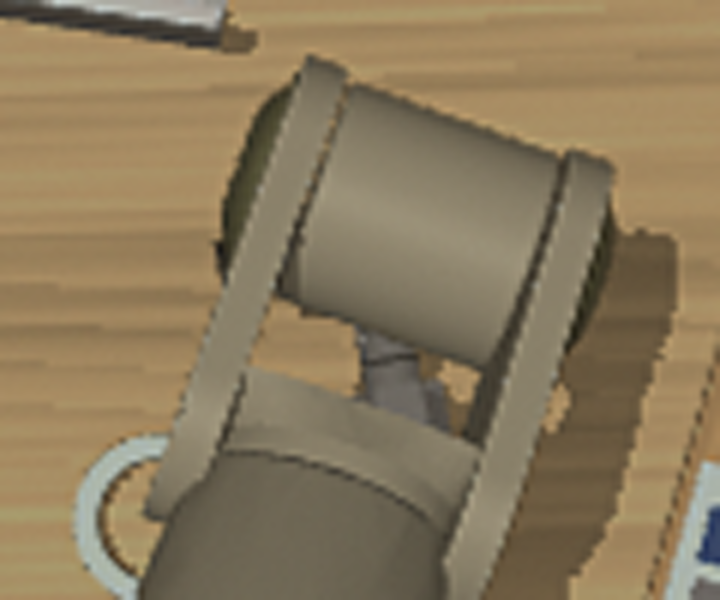

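Run:
```python
from h import *
totool([.549,-.0835,.003])
```

```text
t 13.18 tcp [ 0.5598 -0.0814  0.1182] yaw 8.84 zax [ 0.0326  0.0051 -0.9995] F [-0.1  0.4 -0.4] w 1.002 q [-0.36  0.5   1.45  0.02  1.16  1.05]
tool shift [-0.0148  0.0004  0.1148]
```

play_rows([
  [-0.008,0,0.02,0,1],
  [-0.007,0,0.025,0,1],
  [0,0,0.025,0,1],
  [0,0,0.02,0,1],
  [0,0,0.01,0,1],
  [0,0,0.004,0,1],
  [0,0,0,0,1],
])

```text
time: 13.77
eef_pos: [0.5539, -0.0831, 0.0083]
eef_rot: [-3.13, -0.244, -0.056]
force: [0.4, -0.5, 0.8]
width: 1.0
```

Run:
```python
from h import *
totool([.549,-.0835,.003])
```

```text
t 13.77 tcp [ 0.5539 -0.0831  0.0083] yaw 8.93 zax [ 0.0355  0.0047 -0.9994] F [ 0.4 -0.5  0.8] w 1.000 q [-0.37  0.64  1.58  0.02  0.89  1.03]
tool shift [-0.0051 -0.0003  0.0051]
```

play_rows([
  [-0.004,0,0.004,0,1],
  [0,0,0.0005,0,0],
  [0,0,0,0,-0.3],
  [0,0,0,0,-1],
  [0,0,0,0,-1],
  [0,0,0,0,-1],
  [0,0,-0.001,0,-1],
  [0,0,0,0,-1],
])

```text
time: 14.43
eef_pos: [0.5519, -0.084, 0.0071]
eef_rot: [3.131, 0.245, 0.063]
force: [-0.6, 0.4, -2.1]
width: 0.302
```

play_rows([
  [0,0,-0.02,0,-1],
  [0,0,-0.02,0,-1],
  [0,0,-0.01,0,-1],
  [0,0,0,0,-1],
])

```text
time: 14.77
eef_pos: [0.5487, -0.0838, 0.0576]
eef_rot: [-3.13, -0.245, -0.057]
force: [0.0, -0.8, -2.4]
width: 0.303
```

Run:
```python
from h import *
info()
im=get_image("wrist"); cv2.imwrite("pics/w17.png",im[:,:,::-1])
im=get_image("side"); cv2.imwrite("pics/s17.png",im[:,:,::-1])
crop("pics/s17.png",220,160,120,90,6,"pics/s17c.png")
```

```text
t 14.77 tcp [ 0.5487 -0.0838  0.0576] yaw 8.95 zax [ 0.036   0.0046 -0.9993] F [ 0.  -0.8 -2.4] w 0.303 q [-0.37  0.56  1.55  0.02  1.    1.03]
```

View pics/w17.png

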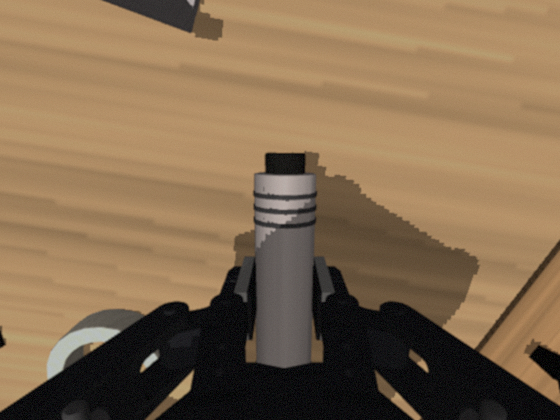

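View pics/s17c.png

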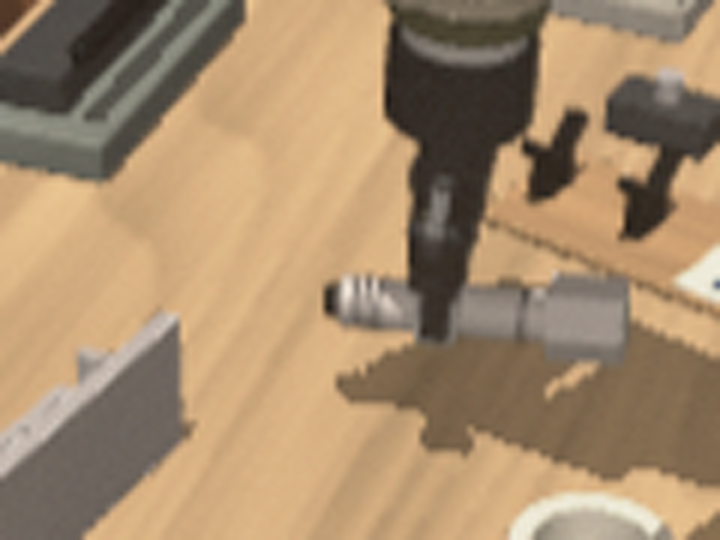

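play_rows([
  [0,0,0,0.109,-1],
  [0,0,0,0.109,-1],
  [0,0,0,0.109,-1],
  [0,0,0,0,-1],
])

```text
time: 15.2
eef_pos: [0.5462, -0.0829, 0.0516]
eef_rot: [-3.118, 0.289, -0.042]
force: [-0.4, 0.7, -2.2]
width: 0.306
```

Run:
```python
from h import *
totool([.5795,.081,.055])
```

```text
t 15.20 tcp [ 0.5462 -0.0829  0.0516] yaw -10.60 zax [ 0.0274  0.0079 -0.9996] F [-0.4  0.7 -2.2] w 0.306 q [-0.37  0.57  1.56  0.02  0.99  1.37]
tool shift [ 0.0027 -0.1673 -0.0012]
```

play_rows([
  [0,-0.02,-0.004,0,-1],
  [0.001,-0.028,0,0,-1],
  [0.001,-0.028,0,0,-1],
  [0.001,-0.028,0,0,-1],
  [0,-0.028,0,0,-1],
  [0,-0.02,0,0,-1],
  [0,-0.01,0,0,-1],
  [0,0,0,0,-1],
])

```text
time: 15.87
eef_pos: [0.5761, 0.0818, 0.0502]
eef_rot: [-3.121, 0.252, -0.024]
force: [-0.4, -0.4, -2.0]
width: 0.305
```

Run:
```python
from h import *
s=get_state()
totool([.5795,.081,.035])
im=get_image("wrist"); cv2.imwrite("pics/w18.png",im[:,:,::-1])
im=get_image("top"); cv2.imwrite("pics/t18.png",im[:,:,::-1])
crop("pics/t18.png",200,130,130,110,5,"pics/t18c.png")
```

```text
t 15.87 tcp [0.5761 0.0818 0.0502] yaw -9.26 zax [ 0.0162  0.0094 -0.9998] F [-0.4 -0.4 -2. ] w 0.305 q [-0.07  0.61  1.47  0.01  1.04  1.66]
tool shift [0.0033 0.0004 0.0153]
```

View pics/w18.png

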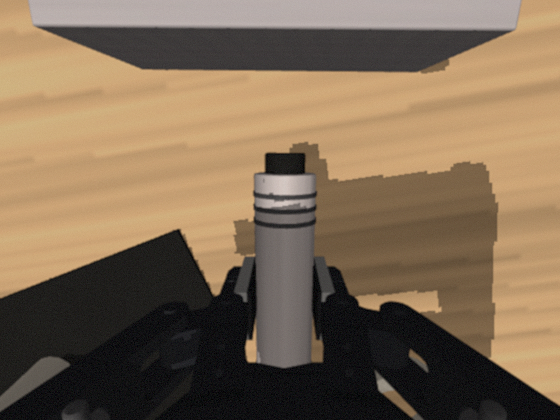

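View pics/t18c.png

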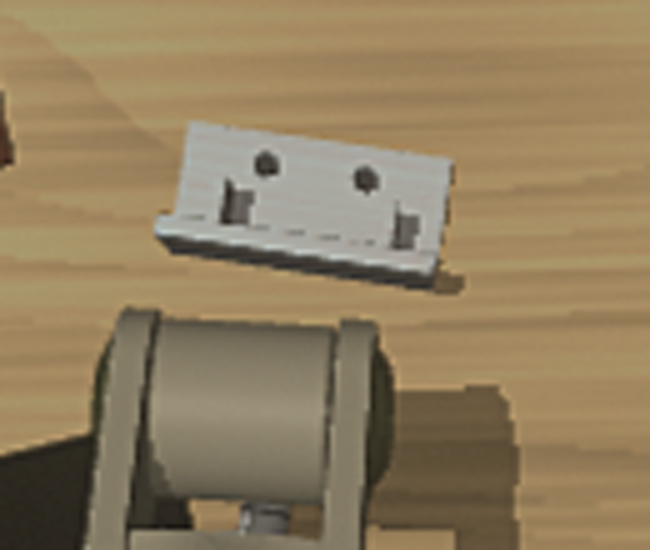

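play_rows([
  [0.005,0,0.006,0,-1],
  [0.01,0,0.006,0,-1],
  [0.01,0,0,0,-1],
  [0.003,0,0,0,-1],
  [0.002,0,0,0,-1],
])

```text
time: 16.38
eef_pos: [0.6082, 0.0686, 0.036]
eef_rot: [-3.121, 0.263, -0.022]
force: [0.0, -0.1, -2.5]
width: 0.306
```

Run:
```python
from h import *
info()
im=get_image("wrist"); cv2.imwrite("pics/w19.png",im[:,:,::-1])
```

```text
t 16.38 tcp [0.6082 0.0686 0.036 ] yaw -9.64 zax [ 0.0145  0.008  -0.9999] F [ 0.  -0.1 -2.5] w 0.306 q [-0.08  0.67  1.39  0.01  1.07  1.65]
```

View pics/w19.png

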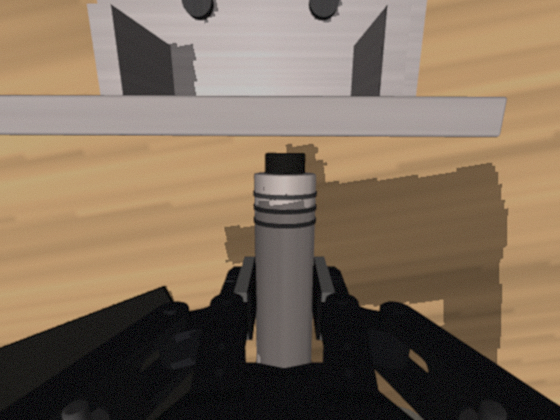

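play_rows([
  [0.003,0,0,0,-1],
  [0.003,0,0,0,-1],
  [0.003,0,0,0,-1],
])

```text
time: 16.68
eef_pos: [0.6169, 0.0661, 0.0356]
eef_rot: [-3.121, 0.265, -0.018]
force: [-3.5, 1.0, -3.5]
width: 0.306
```

play_rows([
  [0.003,0,0,0,-1],
  [0.003,0,0,0,-1],
])

```text
time: 16.85
eef_pos: [0.6215, 0.0654, 0.0353]
eef_rot: [-3.121, 0.264, -0.011]
force: [-5.1, -0.7, -1.6]
width: 0.304
```

play_rows([
  [0.003,0,0,0,-1],
  [0.003,0,0,0,-1],
])

```text
time: 17.02
eef_pos: [0.6225, 0.0652, 0.034]
eef_rot: [-3.121, 0.263, 0.012]
force: [-19.0, 1.8, 4.3]
width: 0.307
```

play_rows([
  [0.004,0,0,0,-1],
  [0.004,0,0,0,-1],
])

```text
time: 17.18
eef_pos: [0.6234, 0.0652, 0.0326]
eef_rot: [-3.121, 0.261, 0.042]
force: [-14.7, -2.0, 5.3]
width: 0.306
```

Run:
```python
from h import *
info()
im=get_image("wrist"); cv2.imwrite("pics/w20.png",im[:,:,::-1])
im=get_image("side"); cv2.imwrite("pics/s20.png",im[:,:,::-1])
crop("pics/s20.png",190,170,120,90,6,"pics/s20c.png")
```

```text
t 17.18 tcp [0.6234 0.0652 0.0326] yaw -9.56 zax [-0.0259  0.0112 -0.9996] F [-14.7  -2.    5.3] w 0.306 q [-0.09  0.71  1.31  0.01  1.15  1.65]
```

View pics/w20.png

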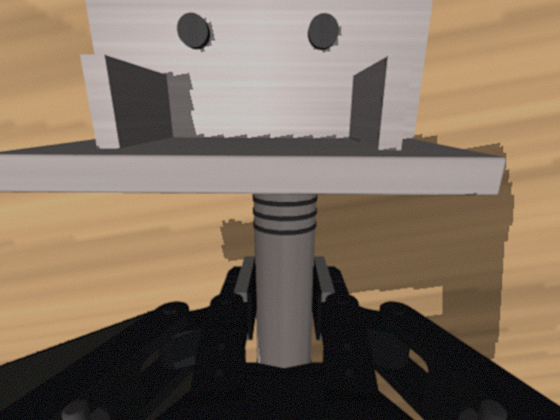

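View pics/s20c.png

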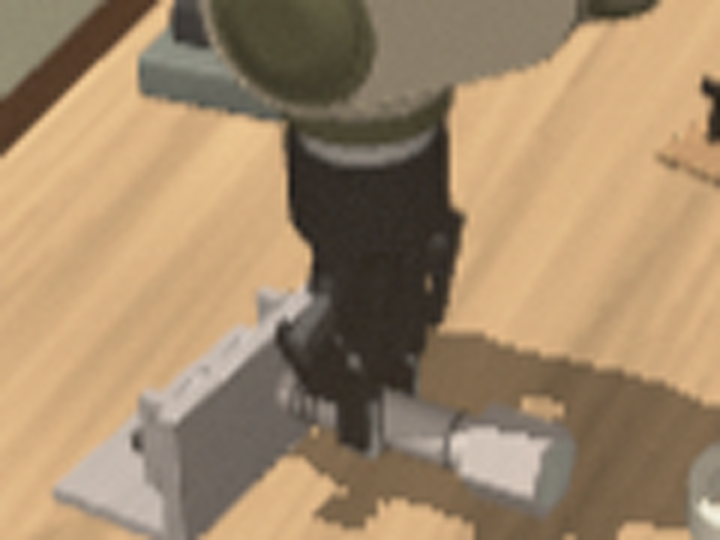

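play_rows([
  [-0.01,0,0,0,-1],
  [-0.02,0,-0.005,0,-1],
  [-0.02,0,-0.01,0,-1],
  [-0.01,0,0,0,-1],
  [0,0,0,0,-1],
])

```text
time: 17.7
eef_pos: [0.5646, 0.0749, 0.0497]
eef_rot: [-3.122, 0.261, 0.035]
force: [1.2, -1.0, -3.6]
width: 0.308
```

Run:
```python
from h import *
info()
im=get_image("wrist"); cv2.imwrite("pics/w21.png",im[:,:,::-1])
im=get_image("side"); cv2.imwrite("pics/s21.png",im[:,:,::-1])
crop("pics/s21.png",190,170,140,110,5,"pics/s21c.png")
```

```text
t 17.70 tcp [0.5646 0.0749 0.0497] yaw -9.55 zax [-0.0218  0.0101 -0.9997] F [ 1.2 -1.  -3.6] w 0.308 q [-0.08  0.61  1.48  0.01  1.08  1.65]
```

View pics/w21.png

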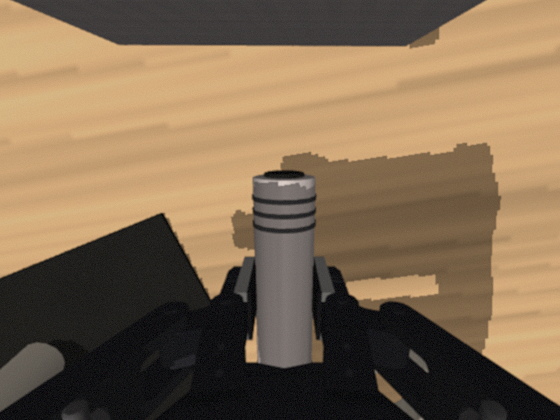

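View pics/s21c.png

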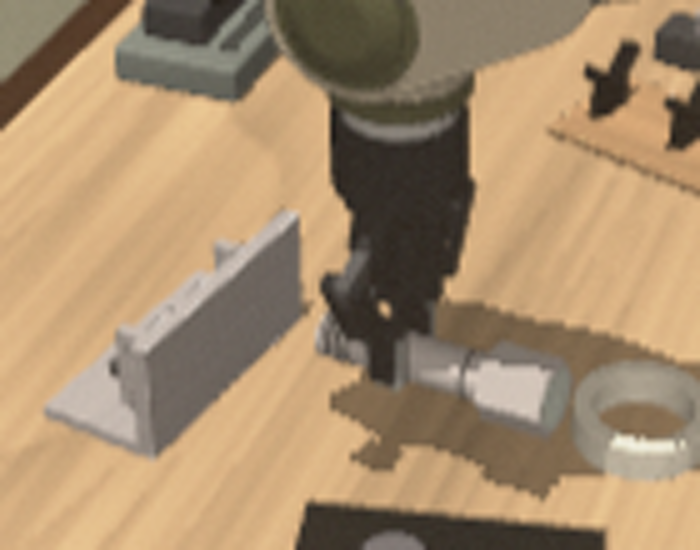

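play_rows([
  [-0.005,0,-0.015,0,-1],
  [-0.005,0,-0.02,0.068,-1],
  [0,0,-0.02,0.068,-1],
  [0,0.015,-0.005,0,-1],
  [0.006,0.03,0,0,-1],
  [0.006,0.03,0,0,-1],
  [0.006,0.03,0,0,-1],
  [0.006,0.03,0,0,-1],
  [0.006,0.03,0,0,-1],
  [0.006,0.03,0,0,-1],
])

```text
time: 18.63
eef_pos: [0.5442, -0.1276, 0.1116]
eef_rot: [-3.1, 0.472, 0.011]
force: [0.9, -0.4, -2.6]
width: 0.304
```

Run:
```python
from h import *
totool([.518,-.309,.1])
```

```text
t 18.63 tcp [ 0.5442 -0.1276  0.1116] yaw -17.31 zax [-0.0059  0.0072 -1.    ] F [ 0.9 -0.4 -2.6] w 0.304 q [-0.44  0.51  1.45  0.    1.19  1.43]
tool shift [0.029  0.1811 0.0104]
```

play_rows([
  [0.005,0.028,0,0,-1],
  [0.005,0.028,0,0,-1],
  [0.005,0.028,0,0,-1],
  [0.005,0.028,0,0,-1],
  [0.005,0.028,0,0,-1],
  [0.003,0.02,0,0,-1],
  [0,0.008,0,0,-1],
  [0,0,0,0,-1],
])

```text
time: 19.3
eef_pos: [0.5243, -0.3182, 0.1095]
eef_rot: [-3.103, 0.486, -0.003]
force: [-0.1, -0.0, -2.2]
width: 0.305
```

Run:
```python
from h import *
totool([.518,-.309,.09])
im=get_image("wrist"); cv2.imwrite("pics/w22.png",im[:,:,::-1])
im=get_image("side"); cv2.imwrite("pics/s22.png",im[:,:,::-1])
im=get_image("top"); cv2.imwrite("pics/t22.png",im[:,:,::-1])
crop("pics/s22.png",270,120,140,110,5,"pics/s22c.png")
crop("pics/t22.png",320,190,130,110,5,"pics/t22c.png")
```

```text
t 19.30 tcp [ 0.5243 -0.3182  0.1095] yaw -17.81 zax [ 1.9e-03  1.0e-04 -1.0e+00] F [-0.1 -0.  -2.2] w 0.305 q [-0.74  0.59  1.3   0.    1.25  1.14]
tool shift [-0.0088 -0.0068  0.0194]
```

View pics/w22.png

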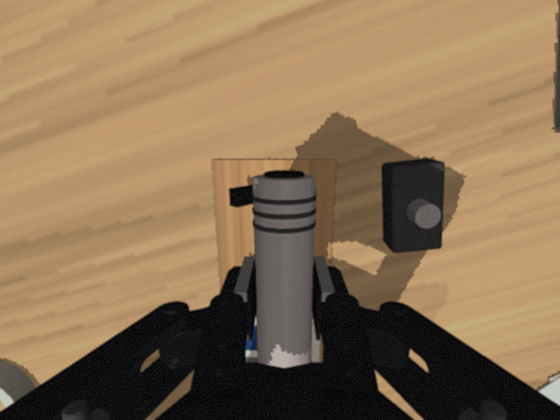

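View pics/s22c.png

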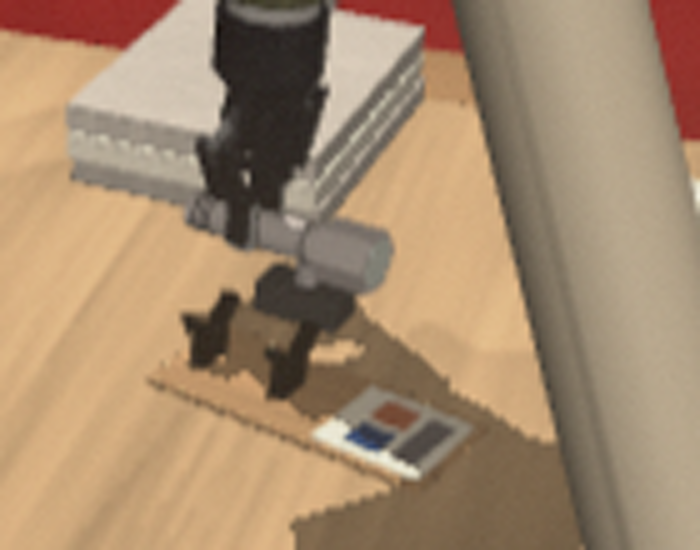

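View pics/t22c.png

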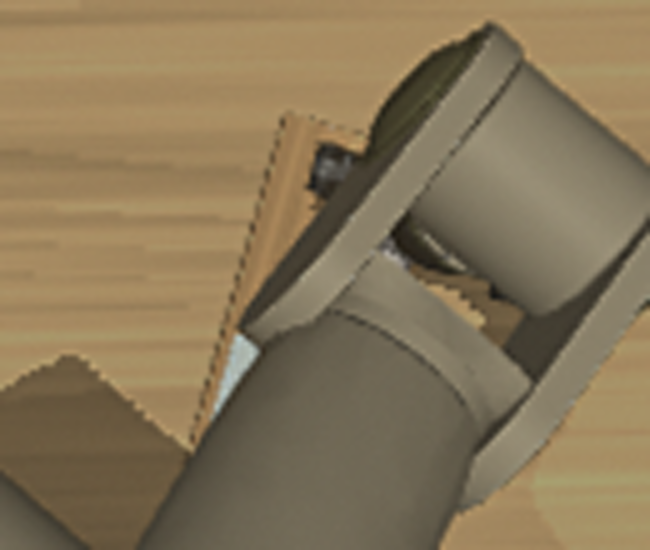

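Run:
```python
from h import *
np.set_printoptions(precision=4,suppress=True)
s,R=info()
q=ray("wrist",[[212.5,158.5],[335.5,159.5]],.006); m=q.mean(0); 
for y in(-17.3,-17.8):
  d=np.array([np.cos(np.radians(y)),np.sin(np.radians(y))]); print(q,m[:2]-.055*d)
print(ray("wrist",[[230,188],[231,205]],.052))
# expected saddle far, upper-left top corners: rest x=28..40,y=+29
o=np.array([.518,-.309]);d=np.array([np.cos(np.radians(-17.3)),np.sin(np.radians(-17.3))]);n=np.array([-d[1],d[0]])
for x in(.028,.040): print(np.r_[o+d*x+n*.029,.052],proj("wrist",np.r_[o+d*x+n*.029,.052]))
```

```text
t 19.45 tcp [ 0.5246 -0.3151  0.1096] yaw -17.64 zax [ 0.0013  0.0013 -1.    ] F [ 0.4  0.5 -3.8] w 0.304 q [-0.73  0.59  1.3   0.    1.25  1.14]
[[ 0.587  -0.2749  0.006 ]
 [ 0.5568 -0.3678  0.006 ]] [ 0.5194 -0.305 ]
[[ 0.587  -0.2749  0.006 ]
 [ 0.5568 -0.3678  0.006 ]] [ 0.5195 -0.3045]
[[ 0.5671 -0.2906  0.052 ]
 [ 0.5559 -0.2872  0.052 ]]
[ 0.5534 -0.2896  0.052 ] [[235.718  207.4096]]
[ 0.5648 -0.2932  0.052 ] [[234.8092 190.0044]]
```

```bash
python3 - <<'E'
from h import *
np.set_printoptions(precision=4,suppress=True)
s,R=info()
for z in(.12,.125,.13):
    P=ray("wrist",[[285,176]],z)[0]; print(z,R.T@(P-s["eef_pos"]))
totool([.5205,-.309,.075])
E
python3 - <<'E'
import sys; sys.path.insert(0,'.')
from h import *
crop("pics/w22.png",230,150,110,100,6,"pics/w22c.png")
E
```

```text
t 19.45 tcp [ 0.5246 -0.3151  0.1096] yaw -17.64 zax [ 0.0013  0.0013 -1.    ] F [ 0.4  0.5 -3.8] w 0.304 q [-0.73  0.59  1.3   0.    1.25  1.14]
0.12 [ 0.0525  0.0002 -0.0103]
0.125 [ 0.0533  0.0002 -0.0153]
0.13 [ 0.0542  0.0002 -0.0203]
t 19.45 tcp [ 0.5246 -0.3151  0.1096] yaw -17.64 zax [ 0.0013  0.0013 -1.    ] F [ 0.4  0.5 -3.8] w 0.304 q [-0.73  0.59  1.3   0.    1.25  1.14]
tool shift [-0.0058 -0.0045  0.0346]
```

View pics/w22c.png

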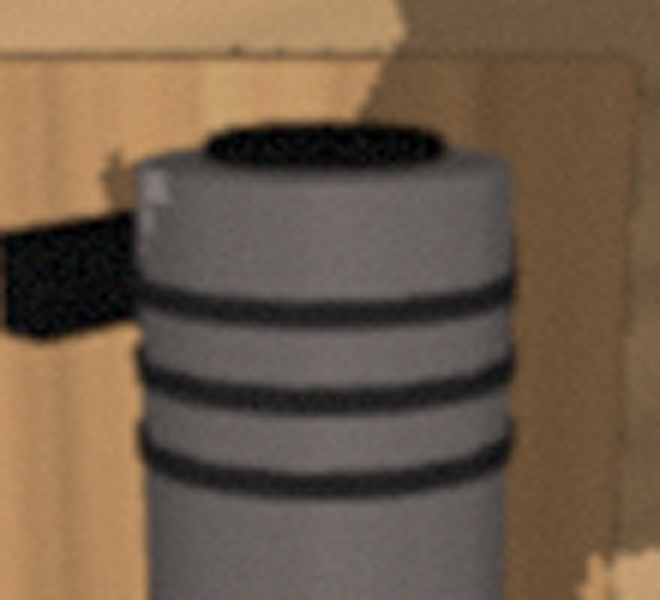

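play_rows([
  [-0.003,-0.003,0,0,-1],
  [-0.002,-0.001,0.01,0,-1],
  [0,0,0.015,0,-1],
  [0,0,0.015,0,-1],
  [0,0,0.01,0,-1],
  [0,0,0.003,0,-1],
  [0,0,0,0,-1],
])

```text
time: 20.03
eef_pos: [0.5236, -0.3, 0.0568]
eef_rot: [-3.105, 0.465, -0.005]
force: [0.2, -0.2, -2.3]
width: 0.308
```

Run:
```python
from h import *
totool([.521,-.3095,.036])
im=get_image("wrist"); cv2.imwrite("pics/w23.png",im[:,:,::-1])
im=get_image("side"); cv2.imwrite("pics/s23.png",im[:,:,::-1])
crop("pics/s23.png",270,120,140,110,5,"pics/s23c.png")
```

```text
t 20.03 tcp [ 0.5236 -0.3     0.0568] yaw -17.05 zax [ 0.0033  0.0013 -1.    ] F [ 0.2 -0.2 -2.3] w 0.308 q [-0.72  0.64  1.38  0.    1.12  1.15]
tool shift [0.0002 0.0099 0.0207]
```

View pics/w23.png

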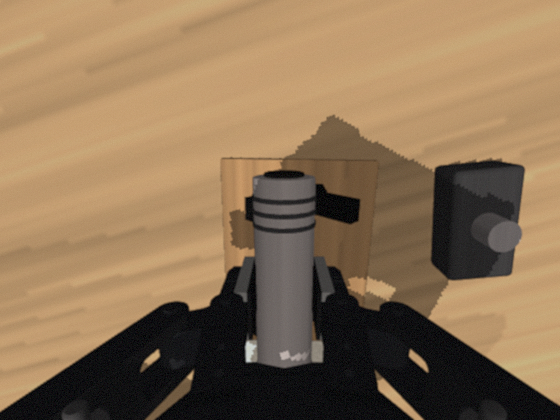

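View pics/s23c.png

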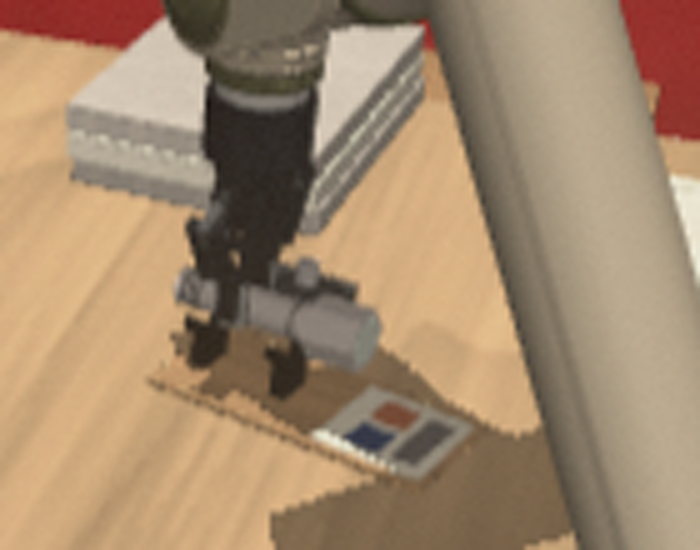

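play_rows([
  [0,0.006,0,0,-1],
  [0,0.003,0,0,-1],
  [0,0,0,0,-1],
  [0,0,0,0,-1],
])

```text
time: 20.47
eef_pos: [0.5219, -0.3111, 0.0601]
eef_rot: [3.105, -0.466, 0.013]
force: [-0.2, -0.3, -2.7]
width: 0.305
```

Run:
```python
from h import *
totool([.521,-.3095,.036])
im=get_image("wrist"); cv2.imwrite("pics/w24.png",im[:,:,::-1])
crop("pics/w24.png",210,140,180,120,4.4,"pics/w24c.png")
```

```text
t 20.47 tcp [ 0.5219 -0.3111  0.0601] yaw -17.07 zax [ 0.0078 -0.0029 -1.    ] F [-0.2 -0.3 -2.7] w 0.305 q [-0.73  0.64  1.37  0.    1.12  1.13]
tool shift [-0.0015 -0.0012  0.0241]
```

View pics/w24c.png

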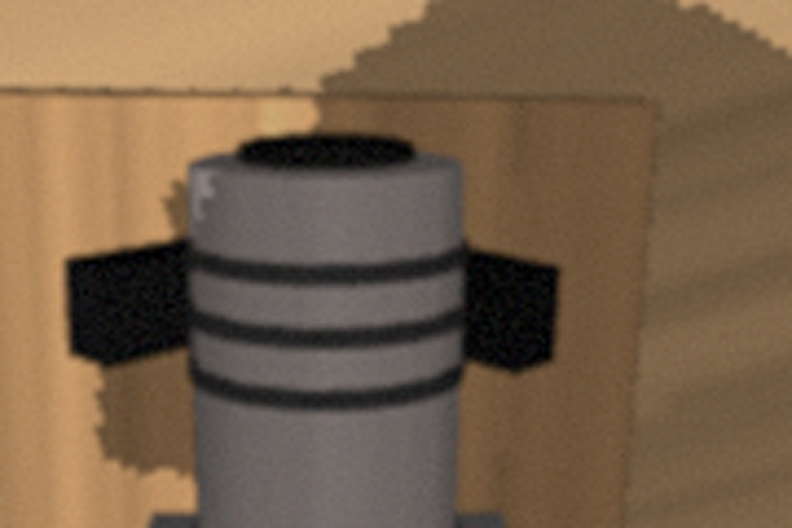

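play_rows([
  [-0.001,-0.0015,0.006,0,-1],
  [0,0,0.006,0,-1],
  [0,0,0.004,0,-1],
  [0,0,0.002,0,-1],
  [0,0,0,0,-1],
])

```text
time: 20.93
eef_pos: [0.5213, -0.3091, 0.04]
eef_rot: [3.105, -0.467, 0.012]
force: [0.2, 0.4, -2.6]
width: 0.306
```

Run:
```python
from h import *
totool([.521,-.3095,.036])
im=get_image("wrist"); cv2.imwrite("pics/w25.png",im[:,:,::-1])
crop("pics/w25.png",210,140,180,120,4.4,"pics/w25c.png")
im=get_image("side"); cv2.imwrite("pics/s25.png",im[:,:,::-1])
crop("pics/s25.png",290,160,90,65,8,"pics/s25c.png")
```

```text
t 20.93 tcp [ 0.5213 -0.3091  0.04  ] yaw -17.09 zax [ 0.0076 -0.0025 -1.    ] F [ 0.2  0.4 -2.6] w 0.306 q [-0.73  0.66  1.4   0.    1.08  1.14]
tool shift [-0.0002  0.0005  0.004 ]
```

View pics/w25c.png

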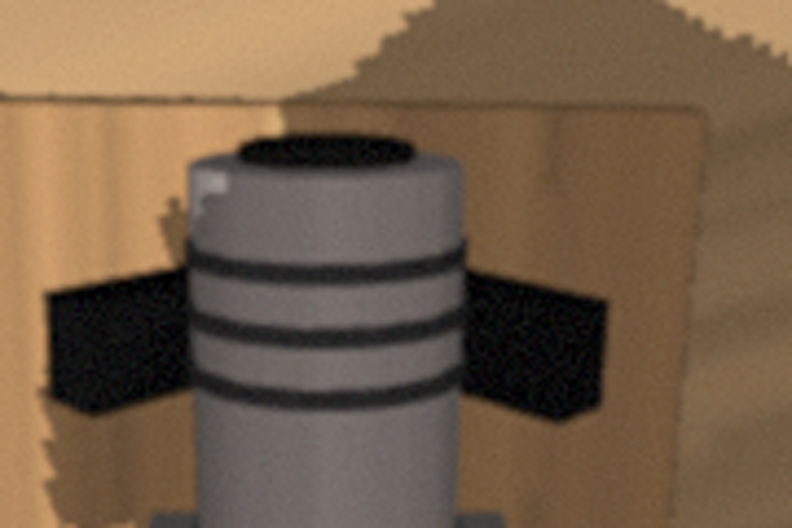

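View pics/s25c.png

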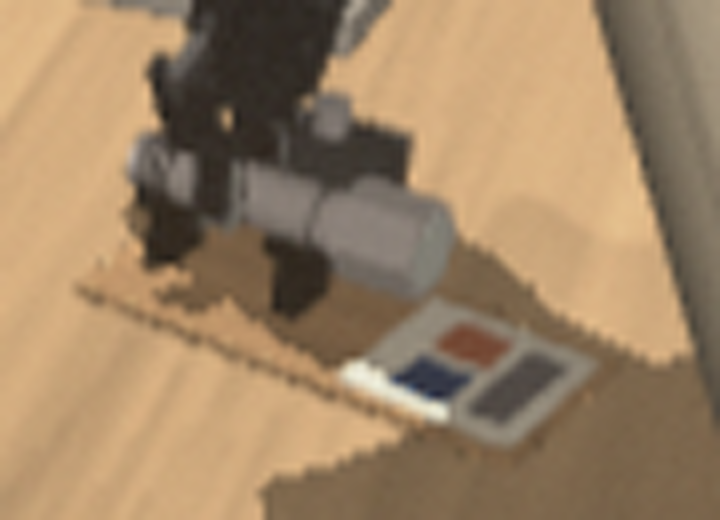

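play_rows([
  [0,0,0.002,0,-1],
  [0,0,0.002,0,-1],
  [0,0,0.001,0,-1],
])

```text
time: 21.28
eef_pos: [0.5218, -0.3093, 0.0374]
eef_rot: [3.104, -0.466, 0.016]
force: [-5.6, 2.8, 11.8]
width: 0.308
```

play_rows([
  [0,0,0.002,0,-1],
  [0,0,0.002,0,-1],
])

```text
time: 21.45
eef_pos: [0.5219, -0.3093, 0.0373]
eef_rot: [3.102, -0.465, 0.018]
force: [-7.3, 4.6, 15.7]
width: 0.302
```

Run:
```python
from h import *
im=get_image("wrist"); cv2.imwrite("pics/w26.png",im[:,:,::-1])
crop("pics/w26.png",210,140,180,120,4.4,"pics/w26c.png")
im=get_image("side"); cv2.imwrite("pics/s26.png",im[:,:,::-1])
crop("pics/s26.png",290,160,90,65,8,"pics/s26c.png")
```

```text
(no output)
```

View pics/w26c.png

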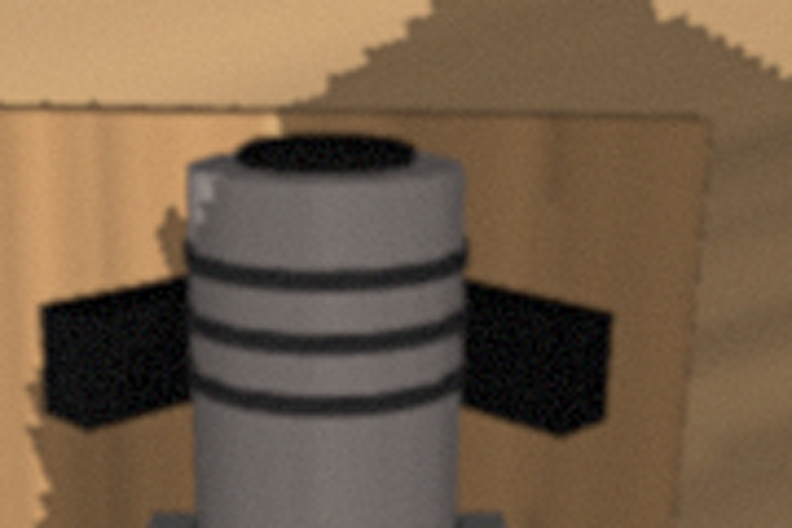

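View pics/s26c.png

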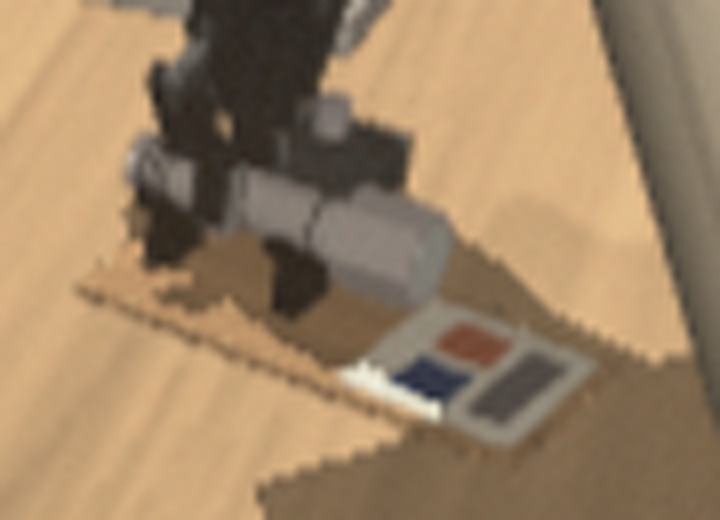

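play_rows([
  [0,0,0.001,0,-0.42],
  [0,0,0.001,0,-0.38],
  [0,0,0.001,0,-0.36],
  [0,0,0,0,-0.34],
  [0,0,0,0,-0.32],
  [0,0,0,0,-0.3],
  [0,0,0,0,-0.25],
  [0,0,0,0,-0.2],
])

```text
time: 22.22
eef_pos: [0.5226, -0.3098, 0.0364]
eef_rot: [3.1, -0.465, 0.024]
force: [-0.1, 0.2, 0.2]
width: 0.401
```

Run:
```python
from h import *
info()
im=get_image("wrist"); cv2.imwrite("pics/w27.png",im[:,:,::-1])
crop("pics/w27.png",210,140,180,120,4.4,"pics/w27c.png")
im=get_image("side"); cv2.imwrite("pics/s27.png",im[:,:,::-1])
crop("pics/s27.png",290,160,90,65,8,"pics/s27c.png")
```

```text
t 22.22 tcp [ 0.5226 -0.3098  0.0364] yaw -17.05 zax [ 0.0139 -0.0087 -0.9999] F [-0.1  0.2  0.2] w 0.401 q [-0.73  0.67  1.4   0.    1.06  1.14]
```

View pics/w27c.png

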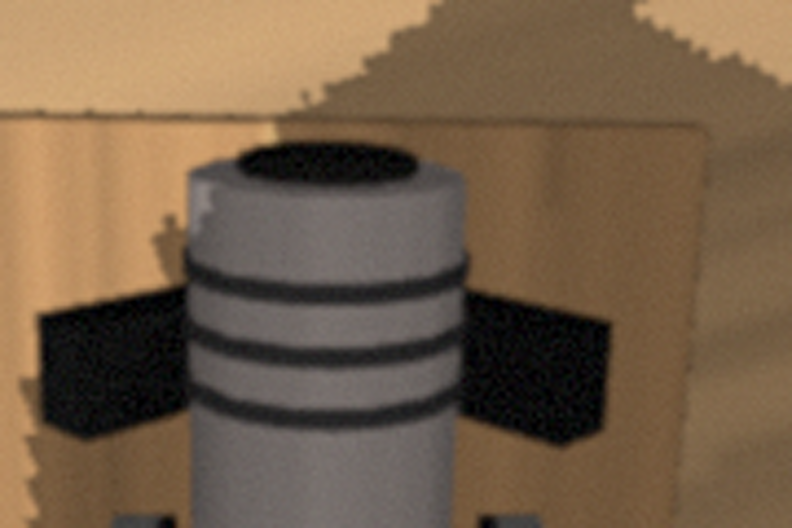

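View pics/s27c.png

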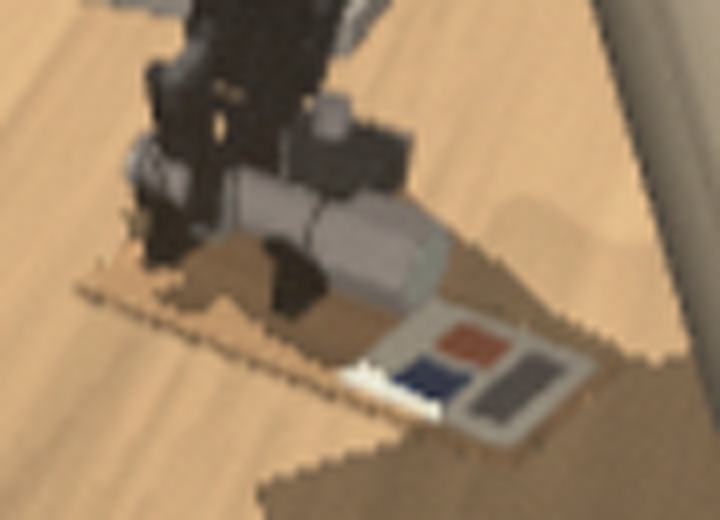

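play_rows([
  [0,0,0,0,0.1],
  [0,0,0,0,0.4],
  [0,0,0,0,0.4],
  [0,0,-0.01,0,0.4],
  [0,0,-0.02,0,0.6],
  [0,0,-0.03,0,1],
  [0,0,-0.03,0,1],
  [0,0,-0.03,0,1],
  [0,0,-0.02,0,1],
  [0,0,0,0,1],
])

```text
time: 23.15
eef_pos: [0.5199, -0.3081, 0.1858]
eef_rot: [3.101, -0.465, 0.021]
force: [-0.3, -0.9, -0.5]
width: 1.001
```

Run:
```python
from h import *
info()
im=get_image("wrist"); cv2.imwrite("pics/w28.png",im[:,:,::-1])
im=get_image("side"); cv2.imwrite("pics/s28.png",im[:,:,::-1])
crop("pics/s28.png",290,160,90,65,8,"pics/s28c.png")
```

```text
t 23.15 tcp [ 0.5199 -0.3081  0.1858] yaw -17.06 zax [ 0.0123 -0.0074 -0.9999] F [-0.3 -0.9 -0.5] w 1.001 q [-0.73  0.5   1.23  0.    1.4   1.14]
```

View pics/w28.png

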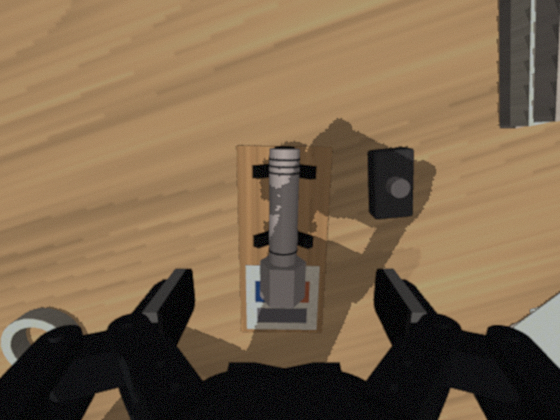

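View pics/s28c.png

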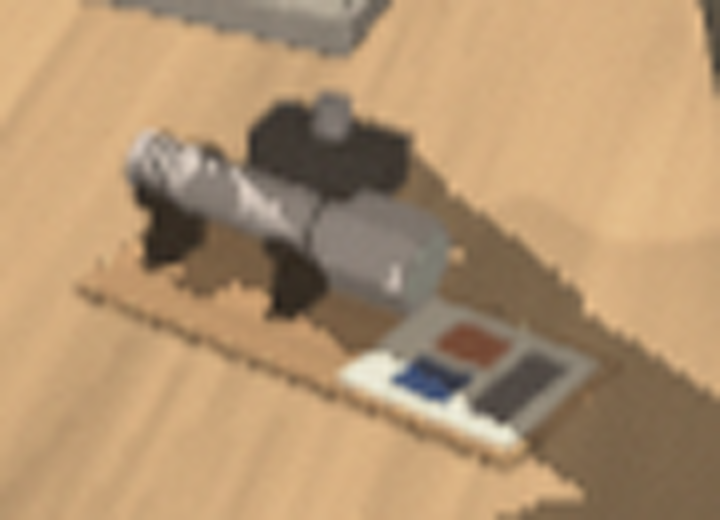

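Run:
```python
from h import *
np.set_printoptions(precision=1,suppress=True)
o=np.array([.5195,-.309]);a=np.radians(-17.3);d=np.array([np.cos(a),np.sin(a)]);n=np.array([-d[1],d[0]])
f=lambda x,y,z: np.r_[o+d*x+n*y,z]
pts={'tailtop':f(.055,0,.062),'tailc':f(.055,0,.048),'groove50topish':f(-.045,0,.062),'lenstop':f(-.095,0,.068),'lensc':f(-.095,0,.048),'lensL':f(-.095,.02,.048)
,'sadF_L':f(.040,.029,.052),'sadF_R':f(.040,-.029,.052),'boardL':f(.055,.05,.006),'boardR':f(.055,-.05,.006)}
for k,p in pts.items(): print(k,proj("wrist",p)[0],((proj("side",p)[0]-[290,160])*8))
# draw
im=cv2.imread("pics/s28.png"); w=cv2.imread("pics/w28.png")
w=cv2.resize(w[130:340,200:360],None,fx=3.5,fy=3.5,interpolation=cv2.INTER_CUBIC)
cv2.imwrite("pics/w28c.png",w[:595])
```

```text
tailtop [286.1 147. ] [137.2 128.2]
tailc [286.  145.9] [135.5 155.1]
groove50topish [285.4 256.9] [326.7 198.7]
lenstop [285.1 307.6] [427.6 223.8]
lensc [285.  296.4] [422.7 263.3]
lensL [265.4 296.3] [399.6 282.4]
sadF_L [253.1 163.4] [127.9 183. ]
sadF_R [318.8 163.7] [198.1 133.1]
boardL [236.4 143. ] [ 69.  278.6]
boardR [335.  143.5] [189.  191.1]
```

View pics/w28c.png

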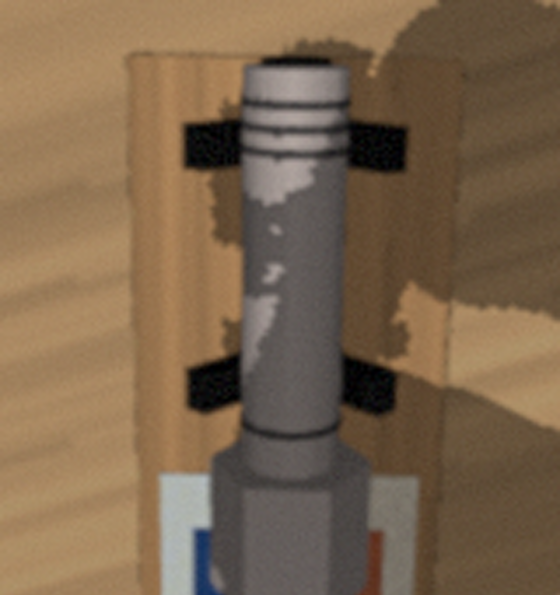

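play_rows([
  [0,0,-0.02,0,1],
  [-0.02,0.02,-0.02,0,1],
  [-0.03,0.025,0,0,1],
  [-0.03,0.025,0,0,1],
  [-0.03,0.025,0,0,1],
  [-0.03,0.025,0,0,1],
  [-0.02,0.02,0,0,1],
  [0,0,0,0,1],
])

```text
time: 23.92
eef_pos: [0.3155, -0.3925, 0.2109]
eef_rot: [-3.096, 0.455, 0.011]
force: [0.1, 0.3, -0.1]
width: 1.002
```

Run:
```python
from h import *
info()
im=get_image("top"); cv2.imwrite("pics/t29.png",im[:,:,::-1])
im=get_image("side"); cv2.imwrite("pics/s29.png",im[:,:,::-1])
a=cv2.imread("pics/t29.png"); crop("pics/t29.png",130,140,320,160,2.5,"pics/t29c.png")
crop("pics/s29.png",190,140,200,230,2.5,"pics/s29c.png")
```

```text
t 23.92 tcp [ 0.3155 -0.3925  0.2109] yaw -16.73 zax [-0.0052  0.0134 -0.9999] F [ 0.1  0.3 -0.1] w 1.002 q [-1.13  0.32  1.45  0.    1.38  0.73]
```

View pics/t29c.png

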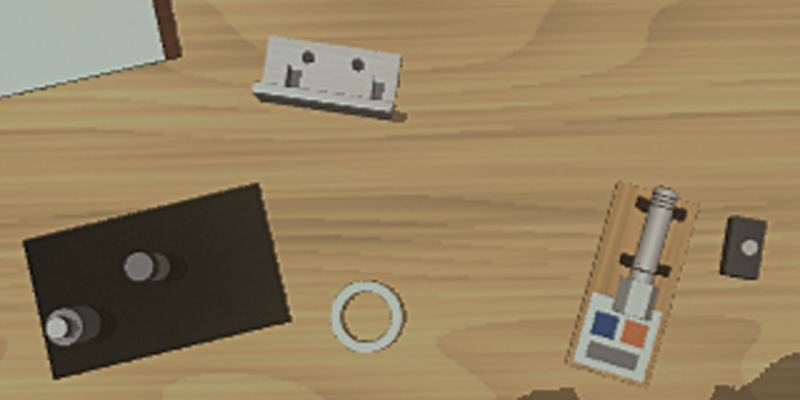

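View pics/s29c.png

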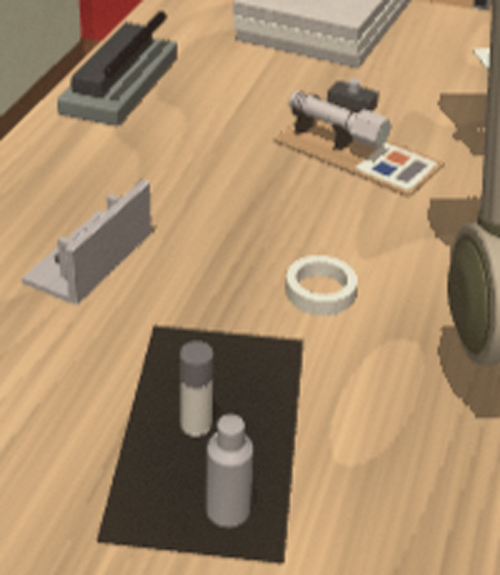

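```bash
python3 -c "
from rig import *
print(hand_in())"
```

```text
the job is handed in; nothing more can be done
None
```

I handed the job in at about 24 s. The torch lies in both V saddles with its lens end towards the proof sheet, and the robot has let go and moved clear.

- **Laying down:** I gripped the torch by its tail, tipped it in the grip with the lens edge on the pad and then on the bench, lowered it flat and released it. My first two tries to tip it only slid it about 33 mm along the pad, so I took a new hold nearer the tail. As it touched down, the wrist force briefly reached 33 N.
- **Switching on:** I gripped it again at mid-barrel and pushed the button squarely against the stop. It yielded at about 4 N, went in about 6.5–7 mm, then held solid at 15–19 N. Afterwards about 2 mm of button showed, which fits fully in.
- **In the saddles:** The last wrist and side pictures show it level, with the barrel within about 2 mm of centre. It touched the lens-side saddle first and settled into the other as I opened the jaws.
- **Other objects:** The glue stick, tin, tape roll and paperweight stand where they were in the last top and side pictures. I compared the tape roll by pixel and the rest by eye.

I could not see a clear glow at the lens, so "lit" rests on the button's travel and force.

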